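# Reload the analyser's reagent drawer

### The job

Pull the analyser's reagent drawer fully open, put the used reagent packs that are still in its bays into the grey bin, and stand every new pack from the blue pad upright and fully down in a bay of its own width: narrow packs in narrow bays, wide packs in wide bays. Then push the drawer fully home and, with it shut, press the start button. Leave the other things on the bench alone.

Things in the scene. Friction and masses are not known exactly. Their poses are not given: they have to be found in the camera images.
- drawer (a joint): Travel of the analyser's reagent drawer (m): 0 fully home, 0.15 fully out (end stop). It slides level towards the robot, along the bays' own -x, needs about 4 N and stays where it is left. Packs ride in its bays.
- drawer_handle (a point): Middle of the drawer's pull: a level round aluminium bar 10 mm thick, 120 mm long (own y), 74 mm above the bench, its centre line 42 mm in front of the drawer's front panel. Own x points from the bar to the analyser: the drawer opens along -x. The panel's top is 93 mm, the deck behind it 95 mm above the bench. Fully out, the bays' middle is 75 mm from both the panel and the analyser's face.
- start_top (a point): Top of the white round start button, 26 mm across, on the analyser's deck, on the robot's right of the drawer (117 mm above the bench). Pressed downwards.
- start (a joint): Travel of the start button (m): 0 up, 0.006 fully down, which takes 5 N; springs back.
- used_n1_c (a point): Centre of the body of a narrow used-up reagent pack (pierced caps: dark dot on each), in a drawer bay at the start; may be absent. Off-white plastic box, 60 long (own x) x 30 wide (own y) x 60 mm tall (own z, up), closed, with one cap 21 mm across standing 8 mm above the top; this point is 30 mm above its underside; about 50 g. Its two ends (60 mm apart) can be gripped from above.
- used_n2_c (a point): Centre of the body of a narrow used-up reagent pack (pierced caps: dark dot on each), in a drawer bay at the start; may be absent. Off-white plastic box, 60 long (own x) x 30 wide (own y) x 60 mm tall (own z, up), closed, with one cap 21 mm across standing 8 mm above the top; this point is 30 mm above its underside; about 50 g. Its two ends (60 mm apart) can be gripped from above.
- used_w1_c (a point): Centre of the body of a wide used-up reagent pack (pierced caps: dark dot on each), in a drawer bay at the start; may be absent. Off-white plastic box, 60 long (own x) x 46 wide (own y) x 60 mm tall (own z, up), closed, with two caps 21 mm across standing 8 mm above the top; this point is 30 mm above its underside; about 75 g. Its two ends (60 mm apart) can be gripped from above.
- used_w2_c (a point): Centre of the body of a wide used-up reagent pack (pierced caps: dark dot on each), in a drawer bay at the start; may be absent. Off-white plastic box, 60 long (own x) x 46 wide (own y) x 60 mm tall (own z, up), closed, with two caps 21 mm across standing 8 mm above the top; this point is 30 mm above its underside; about 75 g. Its two ends (60 mm apart) can be gripped from above.
- new_n1_c (a point): Centre of the body of a narrow new reagent pack (plain caps), standing on the blue pad at the start; may be absent. Off-white plastic box, 60 long (own x) x 30 wide (own y) x 60 mm tall (own z, up), closed, with one cap 21 mm across standing 8 mm above the top; this point is 30 mm above its underside; about 130 g. Its two ends (60 mm apart) can be gripped from above.
- new_n2_c (a point): Centre of the body of a narrow new reagent pack (plain caps), standing on the blue pad at the start; may be absent. Off-white plastic box, 60 long (own x) x 30 wide (own y) x 60 mm tall (own z, up), closed, with one cap 21 mm across standing 8 mm above the top; this point is 30 mm above its underside; about 130 g. Its two ends (60 mm apart) can be gripped from above.
- new_w1_c (a point): Centre of the body of a wide new reagent pack (plain caps), standing on the blue pad at the start; may be absent. Off-white plastic box, 60 long (own x) x 46 wide (own y) x 60 mm tall (own z, up), closed, with two caps 21 mm across standing 8 mm above the top; this point is 30 mm above its underside; about 195 g. Its two ends (60 mm apart) can be gripped from above.
- new_w2_c (a point): Centre of the body of a wide new reagent pack (plain caps), standing on the blue pad at the start; may be absent. Off-white plastic box, 60 long (own x) x 46 wide (own y) x 60 mm tall (own z, up), closed, with two caps 21 mm across standing 8 mm above the top; this point is 30 mm above its underside; about 195 g. Its two ends (60 mm apart) can be gripped from above.
- bay_n1 (a point): Middle of the floor of a narrow bay of the drawer's dark grey tray; moves with the drawer. Open pocket 66 mm long (own x) x 36 mm wide (own y): 3 mm play all round a pack of its width. Side walls 22 mm high, end walls 16 mm high, 4 mm thick. Floor 14 mm above the bench, own z up. In own +y follow bay_n1, n2, w1, w2; neighbouring packs stand about 10 mm apart: grip them by the ends.
- bay_n2 (a point): Middle of the floor of a narrow bay of the drawer's dark grey tray; moves with the drawer. Open pocket 66 mm long (own x) x 36 mm wide (own y): 3 mm play all round a pack of its width. Side walls 22 mm high, end walls 16 mm high, 4 mm thick. Floor 14 mm above the bench, own z up. In own +y follow bay_n1, n2, w1, w2; neighbouring packs stand about 10 mm apart: grip them by the ends.
- bay_w1 (a point): Middle of the floor of a wide bay of the drawer's dark grey tray; moves with the drawer. Open pocket 66 mm long (own x) x 52 mm wide (own y): 3 mm play all round a pack of its width. Side walls 22 mm high, end walls 16 mm high, 4 mm thick. Floor 14 mm above the bench, own z up. In own +y follow bay_n1, n2, w1, w2; neighbouring packs stand about 10 mm apart: grip them by the ends.
- bay_w2 (a point): Middle of the floor of a wide bay of the drawer's dark grey tray; moves with the drawer. Open pocket 66 mm long (own x) x 52 mm wide (own y): 3 mm play all round a pack of its width. Side walls 22 mm high, end walls 16 mm high, 4 mm thick. Floor 14 mm above the bench, own z up. In own +y follow bay_n1, n2, w1, w2; neighbouring packs stand about 10 mm apart: grip them by the ends.
- bin: Grey open plastic bin for used packs, loose, 0.45 kg, outside 200 (own x) x 185 (own y) x 75 mm high, walls and floor 4 mm; origin at the centre of its underside, own z up.
- pad: Blue-grey bench pad, 280 (own x) x 190 x 2 mm, fixed; origin at the centre of its underside. The new packs stand on it. Pad and bin are on opposite sides of the analyser, either way round.
- tip_box: Bystander: box of pipette tips, 120 x 85 x 72 mm; origin under its centre.
- spray: Bystander: spray bottle, 84 mm across, 235 mm tall; origin under its centre.
- tube_rack: Bystander: black rack of small capped tubes, 160 x 70 x 73 mm; origin under its centre.
Not all that is in view belongs to the job. What is shaped like the part that bears new_w2_c but red is not meant.

How it is judged:
By the outcome, as a careful person would: the job done as asked, in the order asked, and still so for the second after the job is handed in, with the robot touching nothing.
Of used_n1, used_n2, used_w1, used_w2 only 1 to 3 are there at a start; the rules pass over those that are not, and their reading is None.
Of new_n1, new_n2, new_w1, new_w2 only 3 to 4 are there at a start; the rules pass over those that are not, and their reading is None.
At some moment in a run one of bin, new_n1, new_n2, new_w1, new_w2 may be knocked a few centimetres aside while the robot is not near it.
Once in a run the grip may slacken for a moment while it holds something.
It also fails if it takes over 210 s, if anything falls off the work surface, if the arm or the gripper's body presses on something with over 40 N, if the wrist force passes 120 N, or if a joint passes its speed limit or range.

### The arm

A 6-joint arm with a two-finger parallel gripper is mounted at the origin on the work surface. World frame = base frame: x ahead of the robot, y to its left, z up, the work surface at z = 0. Lengths are in mm, angles in rad, forces in N, time in s.
With the tool pointing down it reaches from about 350 to 975 mm from the base axis. Payload 7.1 kg.
Tool frame: the origin (TCP) lies at the very end of the fingers, on their centre line; the grasp point (between the pads) lies 19 mm behind it (ctrl.grip_depth is the distance from the TCP to the grasp point, in mm); x points along the fingers, z is the direction in which the jaws open and shut, and the axes are right-handed (so a half turn about x gives the same grasp; the last joint's range is limited). The gripper opens to 88 mm and grips with 3 to 60 N. Pads are 20 mm wide; open, the fingers measure 115 mm over their backs; the gripper's body (75 mm by 178 mm) begins 61 mm behind the grasp point.
Start: joints at [-0.019, 0.423, 1.63, -0, 1.089, -0.019], TCP at [624.984, 0.026, 222.675] pointing down, gripper open.
Joint ranges: [-3, 3], [-0.9, 2.11], [0.09, 2.58], [-1.31, 4.45], [0.11, 2.69], [-2.54, 2.54]. Speed limits (rad/s): [2.39, 2.39, 3.01, 3.14, 3.14, 3.14].

### API

Orientations are given as a rotation vector (axis times angle).
In Python, from workcell import ctrl gives the robot as it stands. The module is installed in compiled form; this text tells all that it offers.
- The arm moves only by the tool send_rows, never from a script. Its argument "rows" is a list of rows, each a list of 4 numbers: the shift along the tool's x, y, z in mm, then the turn about the tool's x in rad. In form: [[x, y, z, turn], ...]. A call has 1 to 10 rows; each row shifts and turns the pose as measured when the row begins, along the tool's axes as they then stand; what a row does not reach is not made up. A row lasts 1/12 s, in which the tool goes at most 41.7 mm and 7.16 degrees, less where a joint would pass 70% of its speed; a pose out of reach is approached as far as the arm can. A call with a gripper value outside its range is refused whole. "fingers" is the opening, from 0 (shut) to 1 (fully open), set as the call begins (left out, the last holds). The fingers move at their own pace and stop on an object; the grip force is fixed at half the most. Time passes only in rows, so rows that do not move let the fingers close. It gives the time, the measured TCP pose, the force and the opening at its end, in the units of the state.
- ctrl.get_obs(): the state, without advancing time (a new reading comes with each control period).
- ctrl.get_image(name): name is "scene" or "side" or "wrist"; returns a dict with "img" (400x640x3 uint8, red, green, blue), "depth" (400x640 float32, mm along the optical axis (not along the pixel's ray), 0 where there is no reading), "mtx" (3x3 intrinsics, pixels), "world_from_camera" (4x4, takes a point from camera to world coordinates). Camera axes: x right, y down, z forward; pixel columns grow to the right and rows downward; lengths in mm; the calibration is good to about 2 mm. A picture is of the moment at which its call begins.
- ctrl.close_job(): hands the job in, once; it reports no verdict.
The state is a dict: "t": time; "qpos": joint angles; "qvel": joint speeds; "joint_torque": joint torques, N m; "ee_pos": TCP position; "orientation": TCP orientation; "ft_force": force on the tool from outside, world axes, zero at the start; "moment": the same for the moment, N m; "width": finger opening in mm.
Only numpy, scipy, OpenCV 4.12 (cv2) and the standard library are available. Lean on these libraries where they do the work, as an engineer would, in place of code of your own. Each camera call takes 0.05 s, during which the arm holds its last target.

## Working session

There is one attempt and no reset: what is moved stays moved. The work goes in short steps, Python scripts to look and compute and a tool call to move; the robot and the scene stay as the last step left them, time stands still between calls to the robot, and variables do not carry over. Pictures are saved under pics/ and viewed, and the job is handed in when it is done.

Besides the shell and the picture viewer there is one more tool, called after "Emit:" as name(argument=value, ...), one argument or row to a line, values as JSON. send_rows: Moves the arm, as the interface text tells. Its arguments: {"type":"object","properties":{"rows":{"type":"array"},"fingers":{"type":"number"}},"required":["rows"]}

```bash
mkdir -p pics
cat > h.py <<'E'
import numpy as np, cv2
from workcell import ctrl
from scipy.spatial.transform import Rotation as R
def snap(name,fn):
    d=ctrl.get_image(name); cv2.imwrite('pics/'+fn,d['img'][:,:,::-1]); np.savez('/tmp/'+name+'.npz',**d); return d
def load(name): return dict(np.load('/tmp/'+name+'.npz'))
def pts(d):
    h,w=d['depth'].shape; v,u=np.mgrid[:h,:w]; K=d['mtx']; z=d['depth']
    P=np.stack([(u-K[0,2])/K[0,0]*z,(v-K[1,2])/K[1,1]*z,z],-1)
    T=d['world_from_camera']; W=P@T[:3,:3].T+T[:3,3]; W[z==0]=np.nan; return W
def ray(d,u,v,z):
    K=d['mtx'];T=d['world_from_camera']; r=T[:3,:3]@np.array([(u-K[0,2])/K[0,0],(v-K[1,2])/K[1,1],1]); o=T[:3,3]
    return o+r*(z-o[2])/r[2]
E
python3 - <<'E'
from h import *
np.set_printoptions(precision=3,suppress=True)
for n in ['scene','side','wrist']:
    d=snap(n,n+'0.png'); print(n,d['mtx'].tolist()); print(d['world_from_camera'])
o=ctrl.get_obs(); print(o); print(R.from_rotvec(o['orientation']).as_matrix(), ctrl.grip_depth)
E
```

```text
scene [[500.7301203941434, 0.0, 321.7033560604551], [0.0, 500.7301203941434, 192.57866804409102], [0.0, 0.0, 1.0]]
[[  -0.735    0.487   -0.472 1213.254]
 [   0.678    0.541   -0.498  590.374]
 [   0.013   -0.686   -0.728 1148.624]
 [   0.       0.       0.       1.   ]]
side [[424.74721442629607, 0.0, 327.3424284096019], [0.0, 424.74721442629607, 202.3014156376515], [0.0, 0.0, 1.0]]
[[    0.983    -0.122     0.135   379.742]
 [   -0.182    -0.594     0.784 -1235.146]
 [   -0.016    -0.795    -0.606   953.198]
 [    0.        0.        0.        1.   ]]
wrist [[281.11176931264407, 0.0, 316.8668152574968], [0.0, 281.11176931264407, 202.35707711040604], [0.0, 0.0, 1.0]]
[[  1.     -0.     -0.001 624.565]
 [ -0.001  -0.967  -0.254  69.242]
 [ -0.      0.254  -0.967 384.617]
 [  0.      0.      0.      1.   ]]
{'t': 0.15, 'qpos': array([-0.019,  0.424,  1.63 ,  0.   ,  1.089, -0.019]), 'qvel': array([ 0.   , -0.003, -0.002, -0.001,  0.002, -0.001]), 'joint_torque': array([  0.001, -54.498, -27.392,   0.065,   0.02 ,  -0.   ]), 'ee_pos': array([624.579,   0.054, 222.097]), 'orientation': array([0.   , 1.572, 0.   ]), 'ft_force': array([ 0.407, -0.065,  0.459]), 'moment': array([0.028, 0.012, 0.074]), 'width': 87.72678687067913}
[[-0.001 -0.     1.   ]
 [ 0.     1.     0.   ]
 [-1.     0.    -0.001]] 18.700000000000003
```

View pics/scene0.png

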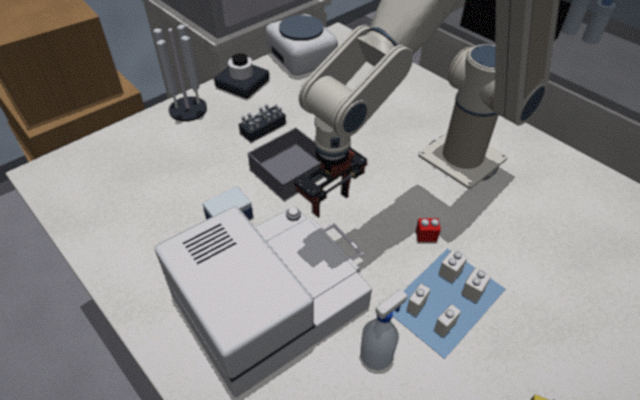

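View pics/side0.png

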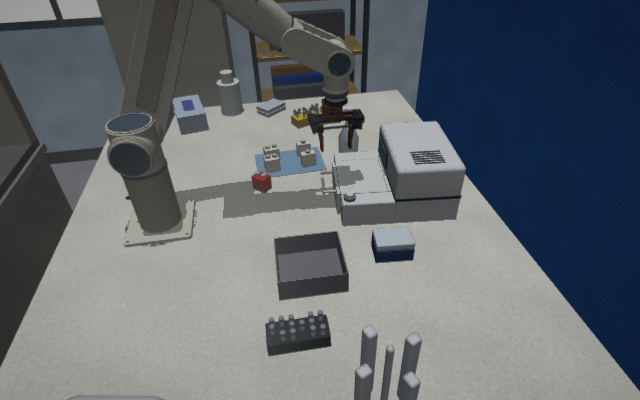

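View pics/wrist0.png

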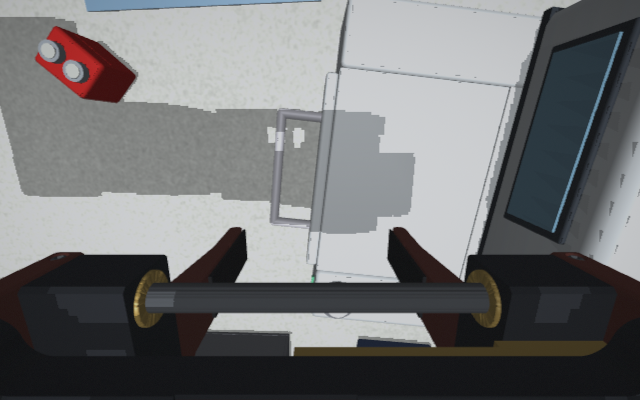

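The scene shows the pad with four new packs on the robot's left at about (450,295), and the red decoy at (428,230). The bin is on the right at (288,165), the drawer handle at about (340,240), and the button at (293,213). The wrist view shows the handle bar running from (281,112) to (275,222).

Run:
```python
from h import *
np.set_printoptions(precision=1,suppress=True)
d=load('wrist');W=pts(d)
a=ray(d,283,113,74);b=ray(d,276,221,74);print('bar',a,b,np.linalg.norm(a-b),(a+b)/2,np.degrees(np.arctan2(-(a-b)[0],(a-b)[1])))
m=(abs(W[:,:,2]-74)<8);m[:, :265]=0;m[:,295:]=0;m[:100]=0;m[235:]=0
P=W[m];print(len(P),P.min(0),P.max(0))
for v in range(130,215,10):
    mm=m[v]; print(v,W[v][mm].mean(0) if mm.any() else None)
for n in ['scene','side']:
    d=load(n);W=pts(d)
    hsv=cv2.cvtColor(d['img'],cv2.COLOR_RGB2HSV)
    # blue pad
    pm=((hsv[:,:,0]>95)&(hsv[:,:,0]<118)&(hsv[:,:,1]>70)&(abs(W[:,:,2]-2)<6))
    print(n,'pad px',pm.sum(), np.nanmean(W[pm],0))
    c=max(cv2.findContours(pm.astype(np.uint8),0,1)[0],key=cv2.contourArea)
    r=cv2.minAreaRect(np.array([W[q[0][1],q[0][0],:2] for q in c],np.float32)); print('padrect',r)
    for lo,hi in((54,66),(66,76)):
        t=(W[:,:,2]>lo)&(W[:,:,2]<hi)&(W[:,:,1]>120)&(W[:,:,1]<600)&(W[:,:,0]>300)&(W[:,:,0]<900)
        k,l,s,ce=cv2.connectedComponentsWithStats(t.astype(np.uint8))
        for i in range(1,k):
            if s[i,4]>10: print(lo,s[i,4],ce[i],np.median(W[l==i],0),d['img'][l==i].mean(0))
    t=(W[:,:,2]>70)&(W[:,:,2]<80)&(W[:,:,1]<-100)&(W[:,:,1]>-600)&(W[:,:,0]>300)
    k,l,s,ce=cv2.connectedComponentsWithStats(t.astype(np.uint8))
    for i in range(1,k):
        if s[i,4]>60: print('R',s[i,4],ce[i],np.nanmean(W[l==i],0),np.nanmin(W[l==i],0),np.nanmax(W[l==i],0))
```

```text
bar [588.7  85.1  74. ] [576.8 -34.7  74. ] 120.40850896615625 [582.8  25.2  74. ] -5.659962407383375
1292 [569.1 -39.8  72.7] [600.8  90.1  81.5]
130 [585.6  67.8  78.8]
140 [584.1  57.5  78.5]
150 [583.2  47.   78.2]
160 [582.4  36.4  79. ]
170 [580.8  25.5  78.5]
180 [579.3  14.4  78.2]
190 [578.4   3.3  79.2]
200 [577.3  -8.4  78.4]
210 [575.8 -19.9  78.9]
scene pad px 3940 [505.1 318.7   1.9]
padrect ((487.89361572265625, 306.16937255859375), (276.30938720703125, 186.0782470703125), 2.334442377090454)
54 181 [430.2 225.7] [365.6 144.8  59.7] [144.1  49.9  50.3]
54 245 [453.6 261.2] [418.1 269.4  61.1] [172.1 170.5 170.3]
54 256 [477.2 280.4] [420.2 346.2  60.9] [173.3 171.6 172.2]
54 204 [418.7 295. ] [571.1 270.2  61.7] [172.6 171.5 172.8]
54 200 [329.7 323. ] [783.7 175.   59.8] [83.2 84.1 86.4]
54 221 [448.1 316.1] [563.9 356.4  61.1] [172.7 171.4 172.4]
54 70 [375.1 356.1] [769.8 310.5  60.2] [84.9 88.5 93.2]
66 34 [424.8 221.6] [371.9 128.4  68.4] [154.  143.9 147.2]
66 30 [434.2 221.5] [353.  145.6  68.9] [153.9 140.4 143.4]
66 96 [454.8 257.6] [408.8 262.6  69.6] [152.6 1
[... 1472 characters left out ...]
[85.3 90.2 93.2]
66 15 [307.7 150.9] [560.7 260.   71. ] [111.1 113.6 113.5]
66 19 [267.2 156.3] [394.7 252.7  69.4] [110.9 113.3 112.4]
66 18 [274.2 155.4] [422.7 256.1  69.4] [117.1 119.1 117.9]
66 32 [259.7 173.5] [356.3 135.2  69.4] [123.2 116.6 117.1]
R 74 [627.9 175.7] [1677.7 -162.6   74.8] [1673.1 -220.5   70.2] [1684.2 -100.6   80. ]
R 125 [431.9 204.3] [ 918.8 -181.8   75.1] [ 825.4 -193.7   70. ] [1011.8 -168.7   80. ]
R 116 [376.9 207.6] [ 732.9 -161.6   75. ] [ 642.3 -173.8   70. ] [ 821.  -148.1   79.9]
R 631 [393.  236.6] [ 742.6 -308.5   72.9] [ 682.4 -354.3   70. ] [ 803.1 -261.4   77.3]
R 421 [309.5 258.1] [ 476.5 -347.9   74.3] [ 374.6 -436.    70. ] [ 578.7 -242.1   79.9]
```

Emit:
send_rows(
  rows=[
    [0, 0, 0, 0.099],
    [0, 10, -22, 0],
    [0, 10, -22, 0],
    [38, 0, 0, 0],
    [38, 0, 0, 0],
    [0, 0, 0, 0],
  ],
  fingers=0.45,
)

```text
t: 0.65
ee_pos: [582.6, 25.1, 145.7]
orientation: [0.083, 1.566, -0.082]
ft_force: [-1.0, 0.3, -0.3]
width: 51.6
```

```bash
cat >> h.py <<'E'
def go(x,y,z,yaw=None):
    """offset in tool axes to target (after turning). yaw: world yaw (deg) of tool z axis"""
    o=ctrl.get_obs();M=R.from_rotvec(o['orientation']).as_matrix()
    cur=np.degrees(np.arctan2(M[1,2],M[0,2])); p=np.array(o['ee_pos'])
    if yaw is None: yaw=cur
    t=np.radians(yaw); zt=np.array([np.cos(t),np.sin(t),0]); xt=np.array([0,0,-1]); yt=np.cross(zt,xt)
    D=np.array([x,y,z])-p
    print('t %.2f'%o['t'],'pos',np.round(p,1),'yaw %.2f'%cur,'tilt',np.round(M[:,0],4),'w %.1f'%o['width'],'F',np.round(o['ft_force'],1))
    print('  turn rad %.4f'%(-np.radians(yaw-cur)),' tool-shift after turn: down %.1f y %.1f z %.1f'%(D@xt,D@yt,D@zt))
E
python3 - <<'E'
from h import *
d=snap('wrist','w1.png'); go(581.8,25.2,55,-5.7)
E
```

```text
t 0.70 pos [584.2  25.1 148.5] yaw -6.01 tilt [ 6.5e-03  2.0e-04 -1.0e+00] w 47.2 F [0.2 0.  1.4]
  turn rad -0.0055  tool-shift after turn: down 93.5 y -0.1 z -2.4
```

View pics/w1.png

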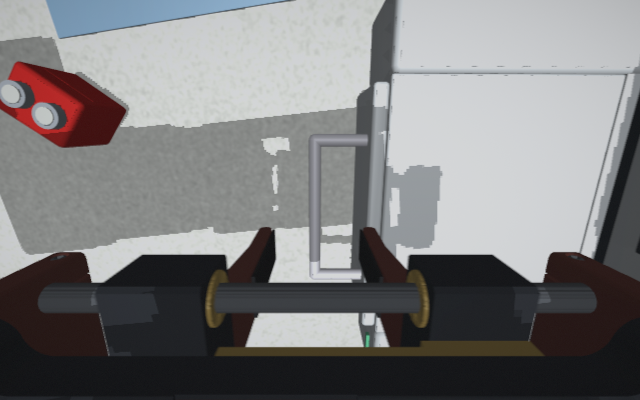

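The handle bar is vertical in the view at column 315, centred between the fingers.

Emit:
send_rows(
  rows=[
    [31, 0, -1, 0],
    [31, 0, -1, 0],
    [31, 0, 0, 0],
    [0, 0, 0, 0],
  ],
)

```text
t: 1.03
ee_pos: [590.4, 25.1, 61.1]
orientation: [0.084, 1.551, -0.081]
ft_force: [-1.0, -0.6, -0.0]
width: 40.0
```

Run:
```python
from h import *
go(581.8,25.2,55,-5.7)
```

```text
t 1.03 pos [590.4  25.1  61.1] yaw -6.03 tilt [ 1.840e-02  4.000e-04 -9.998e-01] w 40.0 F [-1.  -0.6 -0. ]
  turn rad -0.0058  tool-shift after turn: down 6.1 y -0.8 z -8.5
```

Emit:
send_rows(
  rows=[
    [5, 0, -4, 0],
    [0, 0, -4, 0],
    [0, 0, 0, 0],
  ],
)

```text
t: 1.28
ee_pos: [585.5, 25.8, 60.5]
orientation: [0.084, 1.546, -0.082]
ft_force: [-0.3, -0.9, 0.9]
width: 39.6
```

Run:
```python
from h import *
go(581.8,25.2,55,-5.7)
print(ctrl.get_obs()['qvel'])
```

```text
t 1.28 pos [585.5  25.8  60.5] yaw -6.07 tilt [ 2.280e-02  5.000e-04 -9.997e-01] w 39.6 F [-0.3 -0.9  0.9]
  turn rad -0.0064  tool-shift after turn: down 5.5 y -1.0 z -3.6
[-0.00143175 -0.01902792 -0.01861873  0.00143748  0.02123851 -0.00076168]
```

Emit:
send_rows(
  rows=[
    [5, 0, -3, 0],
    [0, 0, 0, 0],
    [0, 0, 0, 0],
    [0, 0, 0, 0],
    [0, 0, 0, 0],
    [0, 0, 0, 0],
  ],
  fingers=0,
)

```text
t: 1.78
ee_pos: [580.9, 26.7, 60.4]
orientation: [0.085, 1.547, -0.081]
ft_force: [4.8, 0.3, -6.5]
width: 9.4
```

Run:
```python
from h import *
go(581.8,25.2,55,-5.7)
```

```text
t 1.78 pos [580.9  26.7  60.4] yaw -6.08 tilt [ 0.0222  0.0012 -0.9998] w 9.4 F [ 4.8  0.3 -6.5]
  turn rad -0.0067  tool-shift after turn: down 5.4 y -1.4 z 1.0
```

Emit:
send_rows(
  rows=[
    [-0.4, 0, -20, 0],
    [-0.4, 0, -20, 0],
    [-0.4, 0, -20, 0],
    [-0.4, 0, -20, 0],
    [-0.4, 0, -20, 0],
  ],
)

```text
t: 2.2
ee_pos: [494.3, 36.2, 60.7]
orientation: [0.085, 1.518, -0.081]
ft_force: [7.4, -2.1, -6.7]
width: 8.8
```

Run:
```python
from h import *
x=np.array([580.9,26.7])+150*np.array([-np.cos(np.radians(5.7)),np.sin(np.radians(5.7))])
go(x[0],x[1],60.4,-5.7)
```

```text
t 2.20 pos [494.3  36.2  60.7] yaw -6.11 tilt [ 5.100e-02  3.000e-04 -9.987e-01] w 8.8 F [ 7.4 -2.1 -6.7]
  turn rad -0.0072  tool-shift after turn: down 0.3 y -0.8 z -62.8
```

Emit:
send_rows(
  rows=[
    [-0.5, 0, -15, 0],
    [-0.5, 0, -15, 0],
    [-0.5, 0, -15, 0],
    [-0.5, 0, -12, 0],
    [-0.5, 0, -8, 0],
    [0, 0, -6, 0],
    [0, 0, -5, 0],
  ],
)

```text
t: 2.78
ee_pos: [432.7, 43.2, 61.0]
orientation: [0.084, 1.481, -0.077]
ft_force: [21.3, -14.7, -36.3]
width: 9.1
```

Run:
```python
from h import *
x=np.array([580.9,26.7])+150*np.array([-np.cos(np.radians(5.7)),np.sin(np.radians(5.7))])
go(x[0],x[1],60.4,-5.7)
```

```text
t 2.78 pos [432.7  43.2  61. ] yaw -5.97 tilt [ 8.870e-02 -7.000e-04 -9.961e-01] w 9.1 F [ 21.3 -14.7 -36.3]
  turn rad -0.0047  tool-shift after turn: down 0.6 y -1.7 z -0.9
```

Emit:
send_rows(
  rows=[
    [0, 0, -3, 0],
    [0, 0, 0, 0],
    [0, 0, 0, 0],
  ],
)

```text
t: 3.03
ee_pos: [433.1, 42.9, 60.8]
orientation: [0.084, 1.475, -0.078]
ft_force: [0.4, 1.5, -2.1]
width: 9.2
```

Emit:
send_rows(
  rows=[
    [0, 0, 0, 0],
    [0, 0, 0, 0],
    [0, 0, 0, 0],
    [0, 0, 0, 0],
  ],
  fingers=0.45,
)

```text
t: 3.37
ee_pos: [433.1, 43.2, 61.5]
orientation: [0.084, 1.475, -0.077]
ft_force: [-0.3, -0.1, -0.6]
width: 32.3
```

Run:
```python
from h import *
go(432,43,60,-5.7)
```

```text
t 3.37 pos [433.1  43.2  61.5] yaw -5.98 tilt [ 9.430e-02 -8.000e-04 -9.955e-01] w 32.3 F [-0.3 -0.1 -0.6]
  turn rad -0.0048  tool-shift after turn: down 1.5 y -0.3 z -1.1
```

Now raising, and watching how the tilt behaves.

Emit:
send_rows(
  rows=[
    [-20, 0, -2, 0],
    [-40, 0, -4, 0],
    [-40, 0, -4, 0],
    [-40, 0, 0, 0],
    [-40, 0, 0, 0],
  ],
)

```text
t: 3.78
ee_pos: [400.1, 44.2, 239.0]
orientation: [0.082, 1.494, -0.079]
ft_force: [1.3, -0.1, -0.2]
width: 39.5
```

Run:
```python
from h import *
go(433,43,200,-5.7)
```

```text
t 3.78 pos [400.1  44.2 239. ] yaw -5.93 tilt [ 0.0754 -0.0022 -0.9971] w 39.5 F [ 1.3 -0.1 -0.2]
  turn rad -0.0040  tool-shift after turn: down 39.0 y 2.1 z 32.8
```

Emit:
send_rows(
  rows=[
    [0, 0, 40, 0],
    [0, 0, 40, 0],
    [0, 0, 40, 0],
    [0, 0, 0, 0],
  ],
)

```text
t: 4.12
ee_pos: [526.3, 32.3, 271.2]
orientation: [0.083, 1.456, -0.074]
ft_force: [0.3, -0.4, 0.0]
width: 39.6
```

Run:
```python
from h import *
go(433,43,200,-5.7)
```

```text
t 4.12 pos [526.3  32.3 271.2] yaw -5.84 tilt [ 1.135e-01  3.000e-04 -9.935e-01] w 39.6 F [ 0.3 -0.4  0. ]
  turn rad -0.0025  tool-shift after turn: down 71.2 y 1.4 z -93.9
```

Emit:
send_rows(
  rows=[
    [0, 0, -40, 0],
    [0, 0, -40, 0],
    [0, 0, 0, 0],
    [0, 0, 0, 0],
  ],
)

```text
t: 4.45
ee_pos: [446.1, 40.2, 261.3]
orientation: [0.084, 1.455, -0.075]
ft_force: [0.2, -0.1, 0.8]
width: 39.7
```

Run:
```python
from h import *
go(433,43,200,-5.7);print(ctrl.get_obs()['qpos'])
```

```text
t 4.45 pos [446.1  40.2 261.3] yaw -5.91 tilt [ 1.140e-01  2.000e-04 -9.935e-01] w 39.7 F [ 0.2 -0.1  0.8]
  turn rad -0.0037  tool-shift after turn: down 61.3 y 1.5 z -13.3
[ 0.06857996  0.05044678  2.0342577  -0.00940791  0.94286405  0.17619892]
```

Emit:
send_rows(
  rows=[
    [0, 0, 0, 0],
    [0, 0, 0, 0],
    [0, 0, 0, 0],
    [0, 0, 0, 0],
    [0, 0, 0, 0],
    [0, 0, 0, 0],
  ],
)

```text
t: 4.95
ee_pos: [448.2, 40.2, 261.7]
orientation: [0.084, 1.454, -0.074]
ft_force: [-0.6, 0.0, 0.1]
width: 39.5
```

Run:
```python
from h import *
go(433,43,200,-5.7);print(ctrl.get_obs()['qpos'])
```

```text
t 4.95 pos [448.2  40.2 261.7] yaw -5.91 tilt [ 1.150e-01  2.000e-04 -9.934e-01] w 39.5 F [-0.6  0.   0.1]
  turn rad -0.0036  tool-shift after turn: down 61.7 y 1.3 z -15.4
[ 0.06831879  0.05298274  2.03058312 -0.00945021  0.94305335  0.17584767]
```

Emit:
send_rows(
  rows=[
    [0, 0, 10, 0],
    [0, 0, 10, 0],
    [0, 0, 10, 0],
    [0, 0, 10, 0],
    [0, 0, 10, 0],
    [0, 0, 10, 0],
    [0, 0, 10, 0],
    [0, 0, 10, 0],
    [0, 0, 0, 0],
  ],
)

```text
t: 5.7
ee_pos: [538.4, 30.8, 271.7]
orientation: [0.084, 1.453, -0.075]
ft_force: [-0.3, -0.7, -0.1]
width: 39.8
```

Run:
```python
from h import *
go(433,43,200,-5.7);print(ctrl.get_obs()['qpos'])
```

```text
t 5.70 pos [538.4  30.8 271.7] yaw -5.94 tilt [ 1.166e-01  1.000e-04 -9.932e-01] w 39.8 F [-0.3 -0.7 -0.1]
  turn rad -0.0041  tool-shift after turn: down 71.7 y 1.7 z -106.1
[ 0.03748178  0.18620149  1.8490863  -0.00507961  0.98950514  0.14291419]
```

Emit:
send_rows(
  rows=[
    [-40, 0, -4, 0],
    [-40, 0, -4, 0],
    [0, 0, 0, 0],
    [0, 0, 0, 0],
    [0, 0, 0, 0],
  ],
)

```text
t: 6.12
ee_pos: [520.6, 31.4, 350.9]
orientation: [0.084, 1.458, -0.075]
ft_force: [-0.4, -0.0, 0.1]
width: 39.5
```

Run:
```python
from h import *
go(433,43,200,-5.7);print(ctrl.get_obs()['qpos'])
```

```text
t 6.12 pos [520.6  31.4 350.9] yaw -5.95 tilt [ 1.108e-01 -1.000e-04 -9.938e-01] w 39.5 F [-0.4 -0.   0.1]
  turn rad -0.0044  tool-shift after turn: down 150.9 y 2.9 z -88.3
[ 0.04007628  0.08115471  1.78436507 -0.00493325  1.16516974  0.14504743]
```

Emit:
send_rows(
  rows=[
    [40, 0, 4, 0],
    [40, 0, 4, 0],
    [0, 0, 0, 0],
    [0, 0, 0, 0],
    [0, 0, 0, 0],
  ],
)

```text
t: 6.53
ee_pos: [537.0, 30.6, 268.7]
orientation: [0.084, 1.46, -0.075]
ft_force: [0.1, -0.9, 1.0]
width: 39.5
```

Run:
```python
from h import *
go(433,43,200,-5.7);print(ctrl.get_obs()['qpos'])
```

```text
t 6.53 pos [537.   30.6 268.7] yaw -5.94 tilt [ 0.109 -0.    -0.994] w 39.5 F [ 0.1 -0.9  1. ]
  turn rad -0.0043  tool-shift after turn: down 68.7 y 2.0 z -104.7
[ 0.03713086  0.19083978  1.85009492 -0.00486754  0.99152139  0.14270242]
```

Emit:
send_rows(
  rows=[
    [0, 0, 0, 0.1],
    [0, 0, 0, 0.1],
    [0, 0, 0, 0],
    [0, 0, 0, 0],
  ],
)

```text
t: 6.87
ee_pos: [537.8, 30.8, 273.4]
orientation: [0.252, 1.445, -0.224]
ft_force: [-0.5, -0.7, 0.0]
width: 39.7
```

Run:
```python
from h import *
go(433,43,200,-5.7);print(ctrl.get_obs()['qpos'])
```

```text
t 6.87 pos [537.8  30.8 273.4] yaw -17.77 tilt [ 1.128e-01  2.000e-04 -9.936e-01] w 39.7 F [-0.5 -0.7  0. ]
  turn rad -0.2106  tool-shift after turn: down 73.4 y 1.7 z -105.5
[ 0.03740165  0.1850861   1.84589537 -0.00476829  0.99764955  0.34800917]
```

Emit:
send_rows(
  rows=[
    [0, 0, 0, -0.105],
    [0, 0, 0, -0.105],
    [0, 0, 0, 0],
    [-41, 0, -4, 0],
    [-41, 0, -4, 0],
    [-41, 0, -4, 0],
    [41, 0, 4, 0],
    [41, 0, 4, 0],
    [41, 0, 4, 0],
    [0, 0, 0, 0],
  ],
)

```text
t: 7.7
ee_pos: [541.5, 31.2, 289.7]
orientation: [0.073, 1.435, -0.062]
ft_force: [-1.3, 0.0, -0.8]
width: 39.3
```

Run:
```python
from h import *
go(433,43,200,-5.7);print(ctrl.get_obs()['qpos'])
```

```text
t 7.70 pos [541.5  31.2 289.7] yaw -5.11 tilt [ 0.1341  0.0012 -0.991 ] w 39.3 F [-1.3  0.  -0.8]
  turn rad 0.0104  tool-shift after turn: down 89.7 y 1.0 z -109.2
[ 0.03777485  0.16349598  1.83461766 -0.00460479  1.0090407   0.12818754]
```

Emit:
send_rows(
  rows=[
    [-41, 0, -4, 0],
    [-41, 0, -4, 0],
    [-41, 0, -4, 0],
    [-41, 0, -4, 0],
    [0, 0, 0, 0],
    [0, 0, 0, 0],
    [0, 0, 0, 0],
  ],
)

```text
t: 8.28
ee_pos: [499.7, 32.5, 464.5]
orientation: [0.079, 1.435, -0.067]
ft_force: [-1.2, -0.8, -0.2]
width: 39.5
```

Run:
```python
from h import *
go(433,43,200,-5.7);print(ctrl.get_obs()['qpos'])
```

```text
t 8.28 pos [499.7  32.5 464.5] yaw -5.46 tilt [ 0.1339  0.0014 -0.991 ] w 39.5 F [-1.2 -0.8 -0.2]
  turn rad 0.0042  tool-shift after turn: down 264.5 y 3.9 z -67.4
[ 0.04386945 -0.03688033  1.66205896 -0.00454939  1.38222697  0.13875408]
```

Emit:
send_rows(
  rows=[
    [20, 0, 2, 0],
    [20, 0, 2, 0],
    [20, 0, 2, 0],
    [20, 0, 2, 0],
    [20, 0, 2, 0],
    [20, 0, 2, 0],
    [20, 0, 2, 0],
    [20, 0, 2, 0],
    [0, 0, 0, 0],
  ],
)

```text
t: 9.03
ee_pos: [534.3, 31.0, 299.4]
orientation: [0.081, 1.442, -0.07]
ft_force: [-0.5, 1.1, 0.6]
width: 39.7
```

Run:
```python
from h import *
go(433,43,200,-5.7);print(ctrl.get_obs()['qpos'])
```

```text
t 9.03 pos [534.3  31.  299.4] yaw -5.66 tilt [ 0.1274  0.0013 -0.9919] w 39.7 F [-0.5  1.1  0.6]
  turn rad 0.0006  tool-shift after turn: down 99.4 y 1.9 z -102.0
[ 0.03771154  0.14440659  1.83333425 -0.0041027   1.03615181  0.13755626]
```

Emit:
send_rows(
  rows=[
    [-10, 0, -1, 0],
    [-20, 0, -2, 0],
    [-20, 0, -2, 0],
    [-20, 0, -2, 0],
    [-10, 0, -1, 0],
    [41, 0, 5, 0],
    [41, 0, 5, 0],
    [-41, 0, -5, 0],
    [-30, 0, -3, 0],
    [-15, 0, 0, 0],
  ],
)

```text
t: 9.87
ee_pos: [515.9, 31.6, 384.0]
orientation: [0.082, 1.46, -0.073]
ft_force: [0.2, -0.4, 0.3]
width: 39.6
```

Run:
```python
from h import *
go(433,43,200,-5.7);print(ctrl.get_obs()['qpos'])
```

```text
t 9.87 pos [515.9  31.6 384. ] yaw -5.77 tilt [ 1.093e-01  7.000e-04 -9.940e-01] w 39.6 F [ 0.2 -0.4  0.3]
  turn rad -0.0012  tool-shift after turn: down 184.0 y 3.1 z -83.6
[ 0.04029484  0.04835135  1.74597991 -0.00389223  1.23777401  0.14141951]
```

Emit:
send_rows(
  rows=[
    [0, 0, 0, 0],
    [0, 0, 0, 0],
    [30, 0, 4, 0],
    [41, 0, 5, 0],
    [41, 0, 5, 0],
    [-41, 0, -5, 0],
    [-41, 0, -3, 0],
    [-15, 0, 0, 0],
    [0, 0, 0, 0],
    [0, 0, 0, 0],
  ],
)

```text
t: 10.7
ee_pos: [524.8, 31.1, 358.9]
orientation: [0.082, 1.479, -0.075]
ft_force: [-0.4, 0.6, -0.8]
width: 39.5
```

Run:
```python
from h import *
go(433,43,200,-5.7);print(ctrl.get_obs()['qpos'])
```

```text
t 10.70 pos [524.8  31.1 358.9] yaw -5.80 tilt [ 9.030e-02  1.000e-04 -9.959e-01] w 39.5 F [-0.4  0.6 -0.8]
  turn rad -0.0017  tool-shift after turn: down 158.9 y 2.7 z -92.5
[ 0.03857777  0.09214665  1.75278477 -0.00359412  1.20630744  0.14050779]
```

Emit:
send_rows(
  rows=[
    [30, 0, 3, 0],
    [41, 0, 4, 0],
    [-41, 0, -4, 0],
    [-30, 0, -2, 0],
    [0, 0, 0, 0],
    [30, 0, 3, 0],
    [41, 0, 3, 0],
    [-41, 0, -3, 0],
    [-30, 0, -2, 0],
    [0, 0, 0, 0],
  ],
)

```text
t: 11.53
ee_pos: [523.4, 30.6, 323.0]
orientation: [0.08, 1.522, -0.078]
ft_force: [-0.1, 0.2, 0.1]
width: 39.5
```

Run:
```python
from h import *
go(433,43,200,-5.7);print(ctrl.get_obs()['qpos'])
```

```text
t 11.53 pos [523.4  30.6 323. ] yaw -5.80 tilt [ 0.0473 -0.0016 -0.9989] w 39.5 F [-0.1  0.2  0.1]
  turn rad -0.0018  tool-shift after turn: down 123.0 y 3.4 z -91.2
[ 0.03764962  0.14216832  1.77490422 -0.0036403   1.1772995   0.14017905]
```

Emit:
send_rows(
  rows=[
    [0, 0, 0, 0],
    [0, 0, 0, 0],
    [30, 0, 3, 0],
    [41, 0, 3, 0],
    [41, 0, 3, 0],
    [-41, 0, -3, 0],
    [-41, 0, -3, 0],
    [-15, 0, 0, 0],
    [0, 0, 0, 0],
    [0, 0, 0, 0],
  ],
)

```text
t: 12.37
ee_pos: [521.7, 29.8, 281.3]
orientation: [0.078, 1.553, -0.081]
ft_force: [-0.5, -0.4, 0.4]
width: 39.6
```

Run:
```python
from h import *
go(433,43,200,-5.7);print(ctrl.get_obs()['qpos'])
```

```text
t 12.37 pos [521.7  29.8 281.3] yaw -5.81 tilt [ 0.0165 -0.0028 -0.9999] w 39.6 F [-0.5 -0.4  0.4]
  turn rad -0.0019  tool-shift after turn: down 81.3 y 4.3 z -89.6
[ 0.03631787  0.19617526  1.80766305 -0.00376692  1.12132873  0.13930673]
```

Emit:
send_rows(
  rows=[
    [30, 0, 1, 0],
    [35, 0, 1, 0],
    [-35, 0, 0, 0],
    [-30, 0, 0, 0],
    [-10, 0, 0, 0],
    [0, 0, 0, 0],
  ],
  fingers=1,
)

```text
t: 12.87
ee_pos: [519.6, 29.4, 279.8]
orientation: [0.077, 1.563, -0.082]
ft_force: [0.9, 0.5, -0.0]
width: 76.0
```

Run:
```python
from h import *
np.set_printoptions(precision=1,suppress=True)
go(433,43,200,-5.7);print(ctrl.get_obs()['qpos'])
for n in ['scene','wrist','side']: snap(n,n+'2.png')
```

```text
t 12.87 pos [519.6  29.4 279.8] yaw -5.81 tilt [ 0. -0. -1.] w 76.0 F [ 0.9  0.5 -0. ]
  turn rad -0.0020  tool-shift after turn: down 79.8 y 5.0 z -87.5
[ 0.   0.2  1.8 -0.   1.1  0.1]
```

View pics/wrist2.png

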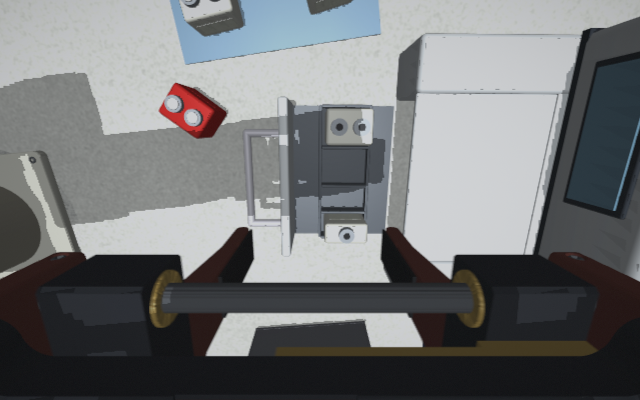

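View pics/scene2.png

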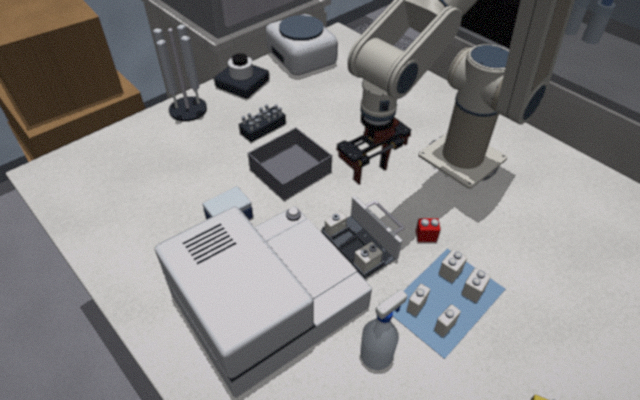

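The wrist view shows two used packs. A wide one with two dark dots is in bay w2 at about (348,125), and a narrow one is in bay n1 at about (346,232). Bays n2 and w1 are empty.

Run:
```python
from h import *
np.set_printoptions(precision=1,suppress=True)
d=load('wrist');W=pts(d)
z=W[:,:,2]
def rect(m,name):
    k,l,s,ce=cv2.connectedComponentsWithStats(m.astype(np.uint8))
    for i in range(1,k):
        if s[i,4]>150:
            Q=W[l==i]; r=cv2.minAreaRect(Q[:,:2].astype(np.float32)); print(name,s[i,4],ce[i],'zmed %.1f'%np.median(Q[:,2]),np.array(r[0]),np.array(r[1]),'ang %.1f'%r[2])
roi=np.zeros(z.shape,bool);roi[95:260,300:400]=1
g=d['img'].astype(int).mean(2)
rect(roi&(z>70)&(z<78),'packtop')
rect(roi&(z>79)&(z<86),'cap')
roi2=np.zeros(z.shape,bool);roi2[90:265,275:297]=1
rect(roi2&(z>88)&(z<97),'panel')
roi3=np.zeros(z.shape,bool);roi3[125:230,240:256]=1
rect(roi3&(z>70)&(z<82),'bar')
roi4=np.zeros(z.shape,bool);roi4[95:265,300:400]=1
rect(roi4&(z>10)&(z<18),'floor')
for v in (140,155,170,185,200,215):
    print(v,[(u,round(float(W[v,u,0]),0),round(float(z[v,u]),0)) for u in range(316,380,4)])
i=d['img'][90:270,225:415]; cv2.imwrite('pics/crop2.png',cv2.resize(i[:,:,::-1],None,fx=3,fy=3,interpolation=cv2.INTER_CUBIC))
```

```text
packtop 1273 [348.5 126.2] zmed 74.3 [568.7  95.5] [45.6 59.7] ang 84.2
packtop 658 [344.7 231.8] zmed 74.2 [552.7 -46.6] [28.3 59.8] ang 83.9
cap 239 [338.8 126.7] zmed 82.8 [554.8  97.1] [20.4 19.9] ang 86.5
cap 237 [361.2 127. ] zmed 82.8 [581.8  93.8] [19.1 20. ] ang 84.2
cap 183 [346.  235.6] zmed 82.5 [552.5 -47.6] [21.1 19.4] ang 87.0
panel 1540 [283.7 174.1] zmed 93.2 [479.2  37.3] [201.3  12.2] ang 83.7
bar 800 [248.9 174.9] zmed 78.6 [432.7  42.5] [128.8  15.9] ang 80.9
floor 2336 [308.8 168.3] zmed 14.6 [508.9  32.9] [195.3  27.6] ang 83.4
floor 2506 [378.8 168.6] zmed 14.7 [614.6  21.9] [195.7  31.4] ang 83.8
floor 1485 [342.4 165.4] zmed 14.6 [561.1  38.9] [50.6 65.9] ang 84.2
floor 845 [341.7 197.5] zmed 14.6 [556.  -10.5] [31.6 65.1] ang 84.3
140 [(316, 525.0, 14.0), (320, 531.0, 30.0), (324, 536.0, 21.0), (328, 540.0, 74.0), (332, 545.0, 74.0), (336, 550.0, 73.0), (340, 555.0, 75.0), (344, 560.0, 76.0), (348, 566.0, 74.0), (352, 571.0, 74.0), (356, 576.0, 76.0), (360, 581.0, 74.0), (364, 586.0, 75.0), (368, 591.0, 75.0), (372, 607.0, 16.0), (376, 614.0, 13.0)]
155 [(3
[... 917 characters left out ...]
.0, 14.0), (372, 604.0, 15.0), (376, 610.0, 14.0)]
200 [(316, 515.0, 14.0), (320, 522.0, 30.0), (324, 528.0, 15.0), (328, 534.0, 15.0), (332, 540.0, 15.0), (336, 547.0, 15.0), (340, 553.0, 15.0), (344, 559.0, 15.0), (348, 565.0, 15.0), (352, 572.0, 13.0), (356, 578.0, 16.0), (360, 584.0, 16.0), (364, 588.0, 30.0), (368, 596.0, 16.0), (372, 603.0, 15.0), (376, 609.0, 15.0)]
215 [(316, 513.0, 15.0), (320, 519.0, 30.0), (324, 526.0, 32.0), (328, 532.0, 36.0), (332, 538.0, 36.0), (336, 544.0, 37.0), (340, 550.0, 36.0), (344, 556.0, 35.0), (348, 562.0, 36.0), (352, 568.0, 35.0), (356, 574.0, 34.0), (360, 580.0, 35.0), (364, 586.0, 32.0), (368, 595.0, 14.0), (372, 601.0, 15.0), (376, 608.0, 15.0)]
```

View pics/crop2.png

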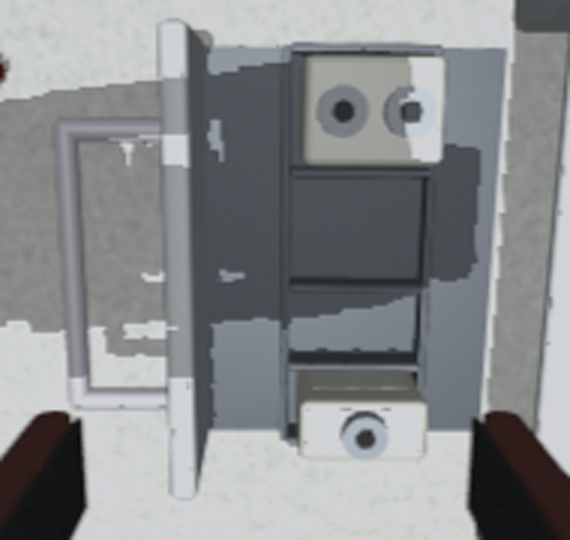

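Run:
```python
from h import *
go(568.5,95.4,38,-6)
d=load('scene');b=ray(d,293,212,117);print(b)
```

```text
t 13.02 pos [518.5  29.3 278.2] yaw -5.81 tilt [ 0.0033 -0.0033 -1.    ] w 86.7 F [-0.4  0.2 -0.1]
  turn rad 0.0033  tool-shift after turn: down 240.2 y 70.9 z 42.8
[ 651.7093419  -113.96292547  117.        ]
```

Emit:
send_rows(
  rows=[
    [15, 15, 10, 0.003],
    [30, 25, 16, 0],
    [30, 21, 12, 0],
    [35, 8, 4, 0],
    [25, 0, 0, 0],
    [10, 0, 0, 0],
    [0, 0, 0, 0],
  ],
  fingers=1,
)

```text
t: 13.6
ee_pos: [569.8, 95.3, 126.9]
orientation: [0.081, 1.557, -0.085]
ft_force: [-0.4, 1.3, -1.4]
width: 87.9
```

Run:
```python
from h import *
go(568.5,95.4,38,-6); snap('wrist','w3.png')
```

```text
t 13.60 pos [569.8  95.3 126.9] yaw -6.07 tilt [ 0.0117 -0.0031 -0.9999] w 87.9 F [-0.4  1.3 -1.4]
  turn rad -0.0013  tool-shift after turn: down 88.9 y -0.1 z -1.3
```

View pics/w3.png

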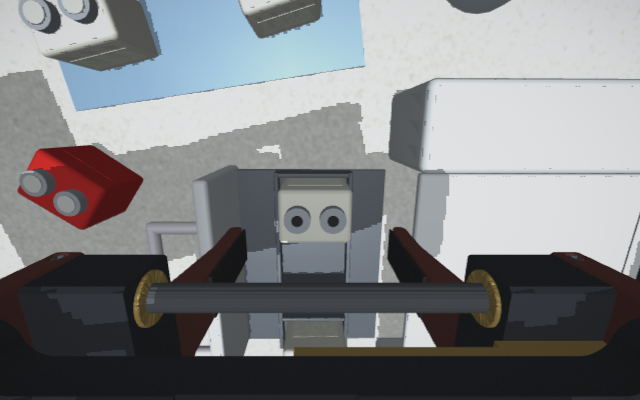

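The used wide pack is centred between the fingers at column 315, so I'm going down.

Emit:
send_rows(
  rows=[
    [20, 0, -1, 0],
    [30, 0, -1, 0],
    [25, 0, 0, 0],
    [10, 0, 0, 0],
    [0, 0, 0, 0],
  ],
)

```text
t: 14.07
ee_pos: [575.2, 94.4, 49.3]
orientation: [0.085, 1.542, -0.084]
ft_force: [-0.3, 0.2, 0.7]
width: 87.8
```

Run:
```python
from h import *
go(568.5,95.4,38,-6)
```

```text
t 14.07 pos [575.2  94.4  49.3] yaw -6.21 tilt [ 0.0272 -0.001  -0.9996] w 87.8 F [-0.3  0.2  0.7]
  turn rad -0.0037  tool-shift after turn: down 11.3 y 0.3 z -6.8
```

Emit:
send_rows(
  rows=[
    [5, 0, -4, 0],
    [5, 0, -4, 0],
    [0, 0, 0, 0],
  ],
)

```text
t: 14.32
ee_pos: [569.5, 95.1, 42.7]
orientation: [0.087, 1.536, -0.084]
ft_force: [0.4, 0.3, -0.8]
width: 87.6
```

Emit:
send_rows(
  rows=[
    [0, 0, 0, 0],
    [0, 0, 0, 0],
    [0, 0, 0, 0],
    [0, 0, 0, 0],
    [0, 0, 0, 0],
    [0, 0, 0, 0],
  ],
  fingers=0,
)

```text
t: 14.82
ee_pos: [571.1, 95.5, 46.3]
orientation: [0.087, 1.532, -0.083]
ft_force: [-0.4, -0.1, -0.7]
width: 60.7
```

Run:
```python
from h import *
go(568.5,95.4,38,-6)
```

```text
t 14.82 pos [571.1  95.5  46.3] yaw -6.26 tilt [ 3.760e-02  5.000e-04 -9.993e-01] w 60.7 F [-0.4 -0.1 -0.7]
  turn rad -0.0045  tool-shift after turn: down 8.3 y -0.4 z -2.6
```

Emit:
send_rows(
  rows=[
    [-15, 0, 0, 0],
    [-30, 0, 0, 0],
    [-40, 0, 0, 0],
    [-40, 0, 0, 0],
    [-20, -10, 0, 0],
    [-5, -30, -5, 0],
    [0, -40, -10, 0],
    [0, -40, -10, 0],
    [0, -40, -10, 0],
    [0, -40, -10, 0],
  ],
)

```text
t: 15.65
ee_pos: [501.4, -98.3, 201.7]
orientation: [0.078, 1.526, -0.074]
ft_force: [0.9, -0.5, -0.1]
width: 60.4
```

Run:
```python
from h import *
np.set_printoptions(precision=1,suppress=True)
go(480,-320,60,-6)
for n in ('scene','side'):
    d=snap(n,n+'4.png');W=pts(d);z=W[:,:,2]
    m=(z>69)&(z<82)&(W[:,:,0]>340)&(W[:,:,0]<620)&(W[:,:,1]<-220)&(W[:,:,1]>-470)&(d['img'].mean(2)<110)
    m=cv2.morphologyEx(m.astype(np.uint8),cv2.MORPH_CLOSE,np.ones((5,5)))
    k,l,s,ce=cv2.connectedComponentsWithStats(m)
    for i in range(1,k):
        if s[i,4]>60:
            Q=W[(l==i)&(z>69)&(z<82)];print(n,s[i,4],ce[i],cv2.minAreaRect(Q[:,:2].astype(np.float32)))
```

```text
t 15.65 pos [501.4 -98.3 201.7] yaw -5.57 tilt [ 0.  0. -1.] w 60.4 F [ 0.9 -0.5 -0.1]
  turn rad 0.0075  tool-shift after turn: down 141.7 y -222.7 z 1.9
scene 214 [282.6 169.3] ((503.2530517578125, -335.8310852050781), (188.08560180664062, 156.43637084960938), 88.08979034423828)
side 177 [306.4 237.7] ((477.3765563964844, -298.80694580078125), (104.81494903564453, 196.01144409179688), 88.16405487060547)
side 250 [311.1 275.9] ((475.64019775390625, -376.2311706542969), (119.2297592163086, 197.88673400878906), 87.48320770263672)
```

View pics/side4.png

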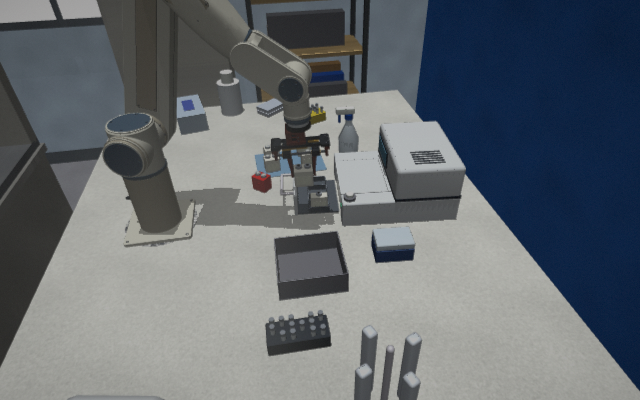

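The pack is held (width 60) and the bin is at about (477,-340), roughly axis-aligned.

Emit:
send_rows(
  rows=[
    [0, -40, 0, 0],
    [0, -40, 0, 0],
    [0, -40, 0, 0],
    [0, -40, 0, 0],
    [0, -25, 0, 0],
    [15, -10, 0, 0],
    [30, 0, 0, 0],
    [30, 0, 0, 0],
    [15, 0, 0, 0],
  ],
)

```text
t: 16.5
ee_pos: [489.2, -304.1, 113.0]
orientation: [0.078, 1.514, -0.086]
ft_force: [0.1, 1.8, -1.5]
width: 60.4
```

Run:
```python
from h import *
go(477,-308,42,-6)
snap('wrist','w5.png')
```

```text
t 16.50 pos [ 489.2 -304.1  113. ] yaw -6.01 tilt [ 0.0553 -0.0081 -0.9984] w 60.4 F [ 0.1  1.8 -1.5]
  turn rad -0.0002  tool-shift after turn: down 71.0 y -5.2 z -11.8
```

View pics/w5.png

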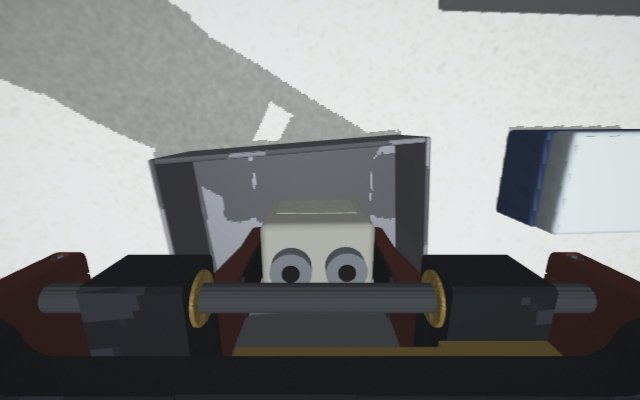

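Emit:
send_rows(
  rows=[
    [20, -3, -5, 0],
    [25, -2, -5, 0],
    [20, 0, -4, 0],
    [4, 0, -2, 0],
    [0, 0, 0, 0],
  ],
)

```text
t: 16.97
ee_pos: [478.0, -305.7, 39.7]
orientation: [0.077, 1.516, -0.082]
ft_force: [-0.4, -0.9, -0.9]
width: 60.4
```

Emit:
send_rows(
  rows=[
    [0, 0, 0, 0],
    [0, 0, 0, 0],
    [0, 0, 0, 0],
    [0, 0, 0, 0],
  ],
  fingers=1,
)

```text
t: 17.3
ee_pos: [481.3, -306.5, 44.1]
orientation: [0.074, 1.511, -0.084]
ft_force: [0.1, 0.1, 0.3]
width: 83.8
```

Emit:
send_rows(
  rows=[
    [-15, 0, 0, 0],
    [-40, 0, 0, 0],
    [-40, 0, 0, 0],
    [-40, 0, 0, 0],
    [-20, 10, 0, 0],
    [0, 30, 4, 0],
    [0, 40, 4, 0],
    [0, 40, 4, 0],
    [0, 40, 4, 0],
  ],
)

```text
t: 18.05
ee_pos: [509.2, -151.1, 217.4]
orientation: [0.075, 1.492, -0.099]
ft_force: [0.9, 0.5, -1.0]
width: 87.9
```

Run:
```python
from h import *
go(552.5,-46.6,44,-6)
snap('side','s6.png')
```

```text
t 18.05 pos [ 509.2 -151.1  217.4] yaw -6.39 tilt [ 0.0764 -0.0196 -0.9969] w 87.9 F [ 0.9  0.5 -1. ]
  turn rad -0.0069  tool-shift after turn: down 173.4 y 108.5 z 32.2
```

View pics/s6.png

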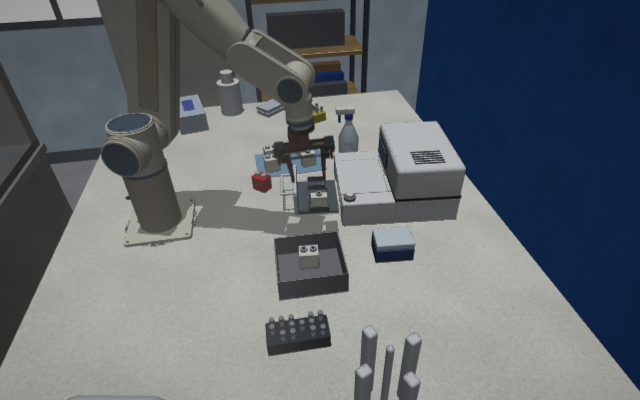

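The wide pack stands in the bin at about (309,256). Before the next grasp I'll remove the tilt.

Emit:
send_rows(
  rows=[
    [0, 30, 5, -0.007],
    [0, 30, 8, 0],
    [0, 25, 8, 0],
    [-20, 15, 4, 0],
    [0, 0, 0, 0],
    [30, 0, 2, 0],
    [41, 0, 2, 0],
    [-41, 0, -3, 0],
    [-30, 0, -2, 0],
    [0, 0, 0, 0],
  ],
)

```text
t: 18.93
ee_pos: [542.9, -39.1, 220.6]
orientation: [0.063, 1.518, -0.082]
ft_force: [0.5, 0.1, -0.6]
width: 87.9
```

Run:
```python
from h import *
go(552.5,-46.6,44,-6)
```

```text
t 18.93 pos [542.9 -39.1 220.6] yaw -5.28 tilt [ 0.0508 -0.0146 -0.9986] w 87.9 F [ 0.5  0.1 -0.6]
  turn rad 0.0125  tool-shift after turn: down 176.6 y -6.5 z 10.4
```

Emit:
send_rows(
  rows=[
    [0, 0, 0, 0],
    [30, 0, 2, 0],
    [41, 0, 2, 0],
    [-41, 0, -3, 0],
    [-30, 0, -2, 0],
    [0, 0, 0, 0],
  ],
)

```text
t: 19.43
ee_pos: [537.1, -41.4, 194.3]
orientation: [0.065, 1.552, -0.083]
ft_force: [-0.0, 0.3, 0.5]
width: 87.7
```

Run:
```python
from h import *
go(552.5,-46.6,44,-6)
```

```text
t 19.43 pos [537.1 -41.4 194.3] yaw -5.41 tilt [ 0.0165 -0.0119 -0.9998] w 87.7 F [-0.   0.3  0.5]
  turn rad 0.0104  tool-shift after turn: down 150.3 y -3.5 z 15.9
```

Emit:
send_rows(
  rows=[
    [20, -2, 6, 0.01],
    [35, -2, 7, 0],
    [35, 0, 2, 0],
    [30, 0, 0, 0],
    [10, 0, 0, 0],
    [0, 0, 0, 0],
  ],
)

```text
t: 19.93
ee_pos: [560.9, -51.7, 67.4]
orientation: [0.073, 1.523, -0.093]
ft_force: [0.3, 0.5, 0.1]
width: 87.7
```

Run:
```python
from h import *
go(552.5,-46.6,40,-6)
```

```text
t 19.93 pos [560.9 -51.7  67.4] yaw -6.10 tilt [ 0.0451 -0.0152 -0.9989] w 87.7 F [0.3 0.5 0.1]
  turn rad -0.0017  tool-shift after turn: down 27.4 y 4.2 z -8.9
```

Emit:
send_rows(
  rows=[
    [10, 2, -5, 0],
    [12, 2, -4, 0],
    [6, 0, -2, 0],
    [0, 0, 0, 0],
  ],
)

```text
t: 20.27
ee_pos: [554.0, -48.2, 43.3]
orientation: [0.073, 1.51, -0.094]
ft_force: [-0.3, -0.3, 0.1]
width: 87.9
```

Emit:
send_rows(
  rows=[
    [0, 0, 0, 0],
    [0, 0, 0, 0],
    [0, 0, 0, 0],
    [0, 0, 0, 0],
    [0, 0, 0, 0],
    [0, 0, 0, 0],
  ],
  fingers=0,
)

```text
t: 20.77
ee_pos: [556.6, -48.9, 48.5]
orientation: [0.073, 1.503, -0.095]
ft_force: [0.8, 0.1, -1.4]
width: 60.7
```

Run:
```python
from h import *
go(552.5,-46.6,40,-6)
```

```text
t 20.77 pos [556.6 -48.9  48.5] yaw -6.16 tilt [ 0.0657 -0.0175 -0.9977] w 60.7 F [ 0.8  0.1 -1.4]
  turn rad -0.0029  tool-shift after turn: down 8.5 y 1.9 z -4.3
```

Emit:
send_rows(
  rows=[
    [-15, 0, 1, 0],
    [-30, 0, 2, 0],
    [-40, 0, 2, 0],
    [-40, -5, 0, 0],
    [-20, -20, -5, 0],
    [0, -40, -10, 0],
    [0, -40, -10, 0],
    [0, -40, -10, 0],
    [0, -40, -10, 0],
    [0, -40, -10, 0],
  ],
)

```text
t: 21.6
ee_pos: [477.4, -266.0, 202.2]
orientation: [0.06, 1.493, -0.087]
ft_force: [-0.2, 0.0, 0.0]
width: 60.9
```

Run:
```python
from h import *
go(477,-375,42,-6)
```

```text
t 21.60 pos [ 477.4 -266.   202.2] yaw -5.40 tilt [ 0.0751 -0.0208 -0.997 ] w 60.9 F [-0.2  0.   0. ]
  turn rad 0.0106  tool-shift after turn: down 160.2 y -108.5 z 11.0
```

Emit:
send_rows(
  rows=[
    [0, -40, 4, 0.01],
    [0, -35, 2, 0],
    [0, -20, 2, 0],
    [10, -10, -2, 0],
    [25, 0, -3, 0],
    [30, 0, -3, 0],
    [20, 0, -2, 0],
    [0, 0, 0, 0],
  ],
)

```text
t: 22.27
ee_pos: [467.6, -386.3, 116.7]
orientation: [0.07, 1.485, -0.108]
ft_force: [-0.8, 0.8, -0.6]
width: 61.3
```

Run:
```python
from h import *
go(477,-375,42,-6)
snap('side','s7.png')
```

```text
t 22.27 pos [ 467.6 -386.3  116.7] yaw -6.51 tilt [ 0.0818 -0.0291 -0.9962] w 61.3 F [-0.8  0.8 -0.6]
  turn rad -0.0089  tool-shift after turn: down 74.7 y 12.2 z 8.2
```

View pics/s7.png

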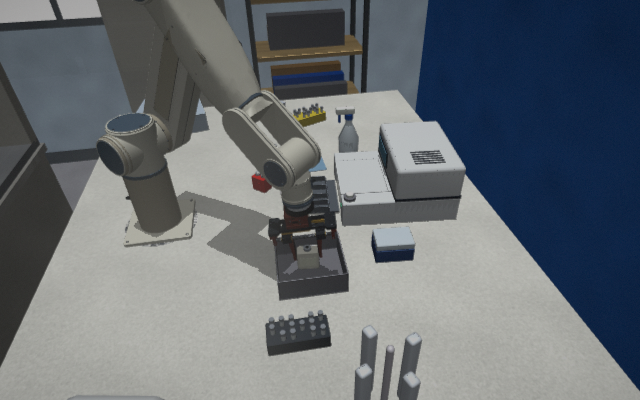

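Emit:
send_rows(
  rows=[
    [20, 5, 2, 0],
    [25, 5, 1, 0],
    [22, 0, 0, 0],
    [6, 0, 0, 0],
  ],
)

```text
t: 22.65
ee_pos: [482.6, -379.5, 49.1]
orientation: [0.064, 1.477, -0.11]
ft_force: [-0.6, 0.6, 0.2]
width: 61.0
```

Emit:
send_rows(
  rows=[
    [0, 0, 0, 0],
    [0, 0, 0, 0],
    [0, 0, 0, 0],
    [0, 0, 0, 0],
  ],
  fingers=1,
)

```text
t: 22.98
ee_pos: [484.6, -379.5, 52.7]
orientation: [0.061, 1.475, -0.11]
ft_force: [-0.2, -0.4, 0.4]
width: 84.2
```

Emit:
send_rows(
  rows=[
    [-15, 0, 0, 0],
    [-40, 0, 0, 0],
    [-40, 0, 0, 0],
    [-40, 0, 0, 0],
    [-40, 10, 0, 0],
    [0, 30, 0, 0],
    [0, 40, 0, 0],
    [0, 40, 0, 0],
    [0, 40, 0, 0],
    [0, 40, 0, 0],
  ],
)

```text
t: 23.82
ee_pos: [494.7, -178.8, 243.3]
orientation: [0.059, 1.45, -0.131]
ft_force: [0.7, -0.5, 0.6]
width: 88.0
```

Run:
```python
from h import *
go(477,300,260,-6)
snap('side','s8.png')
```

```text
t 23.82 pos [ 494.7 -178.8  243.3] yaw -6.93 tilt [ 0.1154 -0.0534 -0.9919] w 88.0 F [ 0.7 -0.5  0.6]
  turn rad -0.0163  tool-shift after turn: down -16.7 y 474.3 z -67.7
```

View pics/s8.png

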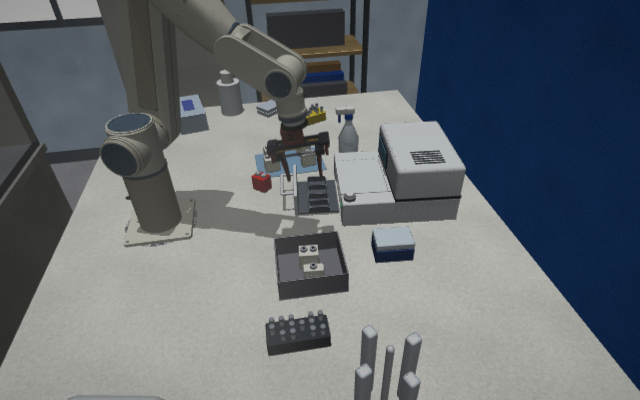

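Both used packs are in the bin at (309,250) and (313,268). The tilt is now nearly radial, so I can remove it here.

Emit:
send_rows(
  rows=[
    [0, 0, 0, 0],
    [30, 0, 3, 0],
    [41, 0, 3, 0],
    [-41, 0, -4, 0],
    [-30, 0, -3, 0],
    [0, 0, 0, 0],
    [30, 0, 2, 0],
    [41, 0, 2, 0],
    [-41, 0, -3, 0],
    [-30, 0, -2, 0],
  ],
)

```text
t: 24.7
ee_pos: [487.9, -173.3, 191.4]
orientation: [0.077, 1.527, -0.109]
ft_force: [1.7, -0.8, 2.0]
width: 88.0
```

Emit:
send_rows(
  rows=[
    [0, 0, 0, 0],
    [30, 0, 2, 0],
    [41, 0, 2, 0],
    [-41, 0, -3, 0],
    [-30, 0, -2, 0],
    [0, 0, 0, 0],
    [30, 0, 2, 0],
    [41, 0, 2, 0],
    [-41, 0, -3, 0],
    [-30, 0, -2, 0],
  ],
)

```text
t: 25.53
ee_pos: [476.3, -176.8, 135.1]
orientation: [0.101, 1.593, -0.101]
ft_force: [1.1, 0.2, 2.0]
width: 87.5
```

Run:
```python
from h import *
go(477,300,260,-6)
```

```text
t 25.53 pos [ 476.3 -176.8  135.1] yaw -7.34 tilt [-0.0249  0.0016 -0.9997] w 87.5 F [1.1 0.2 2. ]
  turn rad -0.0233  tool-shift after turn: down -124.9 y 474.2 z -49.2
```

Emit:
send_rows(
  rows=[
    [-30, 20, 0, -0.02],
    [-40, 30, 0, 0],
    [-40, 30, 0, 0],
    [-20, 35, 0, 0],
    [0, 40, 0, 0],
    [0, 40, 0, 0],
    [0, 40, 0, 0],
    [0, 40, 0, 0],
    [0, 40, 0, 0],
    [0, 40, 0, 0],
  ],
)

```text
t: 26.37
ee_pos: [528.3, 172.2, 279.1]
orientation: [0.105, 1.534, -0.093]
ft_force: [0.7, -0.7, 0.5]
width: 87.7
```

Emit:
send_rows(
  rows=[
    [0, 30, 0, 0],
    [0, 20, 0, 0],
    [0, 5, 0, 0],
    [0, 0, 0, 0],
  ],
)

```text
t: 26.7
ee_pos: [538.1, 236.4, 289.3]
orientation: [0.111, 1.509, -0.077]
ft_force: [-0.1, -0.5, -0.5]
width: 87.7
```

Run:
```python
from h import *
go(477,260,260,-6)
snap('wrist','w9.png')
```

```text
t 26.70 pos [538.1 236.4 289.3] yaw -6.97 tilt [ 0.0605  0.0179 -0.998 ] w 87.7 F [-0.1 -0.5 -0.5]
  turn rad -0.0170  tool-shift after turn: down 29.3 y 17.1 z -63.2
```

View pics/w9.png

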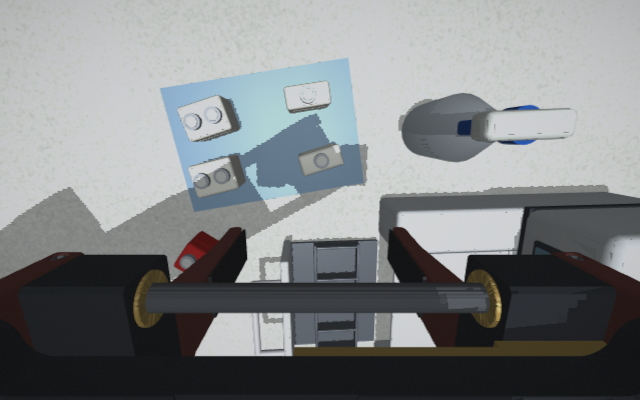

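The four new packs on the pad are at (207,118) and (216,177), both wide, and (307,97) and (321,158), both narrow.

```bash
cat >> h.py <<'E'
def packs(d,zt=62,roi=None,img=None):
    W=pts(d);z=W[:,:,2]
    m=(z>zt-4)&(z<zt+4)&(d['img'].min(2)>70)
    m2=(z>zt+4)&(z<zt+13)
    al=(m|m2)
    if roi is not None: al[~roi]=0
    k,l,s,ce=cv2.connectedComponentsWithStats(al.astype(np.uint8))
    for i in range(1,k):
        if s[i,4]>150:
            Q=W[(l==i)&m]
            if len(Q)<80: continue
            r=cv2.minAreaRect(Q[:,:2].astype(np.float32)); (c,sz,a)=r
            long=a if sz[0]>sz[1] else a-90
            long=(long+90)%180-90
            if min(sz)<20 or max(sz)>75: continue
            print('pack px',np.round(ce[i]),'c',np.round(c,1),'size',np.round(sz,1),'long axis yaw %.1f'%long,'ztop %.1f'%np.median(Q[:,2]),'rgb',d['img'][l==i].mean(0).round())
E
python3 - <<'E'
from h import *
packs(load('wrist'))
E
```

```text
pack px [307.  95.] c [552.6 353. ] size [59.8 30.1] long axis yaw 2.0 ztop 62.3 rgb [196. 200. 200.]
pack px [204. 118.] c [414.2 340. ] size [59.9 46.1] long axis yaw 10.3 ztop 62.2 rgb [191. 194. 197.]
pack px [320. 160.] c [560.  266.7] size [59.8 30. ] long axis yaw 10.3 ztop 62.3 rgb [146. 148. 146.]
pack px [213. 177.] c [410.  261.6] size [59.9 45.8] long axis yaw 6.6 ztop 62.2 rgb [153. 156. 156.]
```

Emit:
send_rows(
  rows=[
    [0, 10, 8, -0.1],
    [0, 10, 8, -0.1],
    [0, 10, 2, -0.1],
    [0, 0, 0, 0],
    [30, 0, 2, 0],
    [41, 0, 2, 0],
    [-41, 0, -3, 0],
    [-30, 0, -2, 0],
    [0, 0, 0, 0],
  ],
)

```text
t: 27.5
ee_pos: [556.5, 249.0, 277.0]
orientation: [-0.124, 1.517, 0.13]
ft_force: [0.9, 0.6, -0.0]
width: 87.8
```

Run:
```python
from h import *
go(560,266.7,25,10.3)
d=load('wrist');W=pts(d);m=(W[:,:,2]>150)&(W[:,:,0]>600)&(W[:,:,1]>200)&(W[:,:,1]<450);print(np.nanmin(W[m],0),np.nanmax(W[m],0))
m=(W[:,:,2]>20)&(W[:,:,2]<230)&(W[:,:,0]>600)&(W[:,:,0]<900)&(W[:,:,1]>220)&(W[:,:,1]<450);print(np.nanmin(W[m],0),np.nanmax(W[m],0))
```

```text
t 27.50 pos [556.5 249.  277. ] yaw 9.34 tilt [ 0.0497  0.0082 -0.9987] w 87.8 F [ 0.9  0.6 -0. ]
  turn rad -0.0168  tool-shift after turn: down 252.0 y 16.8 z 6.6
[600.00440377 242.21428393 150.07953569] [757.04808432 308.18303271 402.21237666]
[681.2794894  245.43822367  20.03987528] [756.33919852 328.96831315 229.98158168]
```

Emit:
send_rows(
  rows=[
    [0, 4, 2, -0.017],
    [30, 4, 3, 0],
    [41, 4, 3, 0],
    [-41, 0, -2, 0],
    [-30, 0, -2, 0],
    [0, 0, 0, 0],
    [20, 3, 2, 0],
    [35, 0, 2, 0],
    [35, 0, 1, 0],
    [35, 0, 0, 0],
  ],
)

```text
t: 28.33
ee_pos: [574.3, 259.8, 139.2]
orientation: [-0.123, 1.509, 0.131]
ft_force: [0.3, 0.7, 0.4]
width: 88.0
```

Run:
```python
from h import *
go(560,266.7,24,10.3)
```

```text
t 28.33 pos [574.3 259.8 139.2] yaw 9.34 tilt [ 0.0569  0.0093 -0.9983] w 88.0 F [0.3 0.7 0.4]
  turn rad -0.0168  tool-shift after turn: down 115.2 y 9.3 z -12.8
```

Emit:
send_rows(
  rows=[
    [20, 4, -6, -0.017],
    [-41, 4, -6, 0],
    [-20, 0, -2, 0],
    [0, 0, 0, 0],
    [0, 0, 0, 0],
  ],
)

```text
t: 28.75
ee_pos: [548.9, 258.4, 161.5]
orientation: [-0.14, 1.529, 0.134]
ft_force: [-0.1, 0.1, 0.0]
width: 88.1
```

Run:
```python
from h import *
go(560,266.7,24,10.3)
```

```text
t 28.75 pos [548.9 258.4 161.5] yaw 10.03 tilt [ 3.720e-02 -4.000e-04 -9.993e-01] w 88.1 F [-0.1  0.1  0. ]
  turn rad -0.0047  tool-shift after turn: down 137.5 y 6.2 z 12.4
```

Emit:
send_rows(
  rows=[
    [30, 2, 4, 0],
    [41, 2, 4, 0],
    [-41, 0, -1, 0],
    [-30, 0, 0, 0],
    [0, 0, 2, 0],
    [30, 2, 4, 0],
    [41, 2, 4, 0],
    [-41, 0, 0, 0],
    [-20, 0, 0, 0],
    [0, 0, 0, 0],
  ],
)

```text
t: 29.58
ee_pos: [550.5, 258.6, 84.9]
orientation: [-0.157, 1.602, 0.11]
ft_force: [-0.4, 1.1, 0.9]
width: 87.6
```

Run:
```python
from h import *
go(560,266.7,24,10.3)
```

```text
t 29.58 pos [550.5 258.6  84.9] yaw 9.68 tilt [-0.0323 -0.0326 -0.9989] w 87.6 F [-0.4  1.1  0.9]
  turn rad -0.0108  tool-shift after turn: down 60.9 y 6.3 z 10.8
```

Emit:
send_rows(
  rows=[
    [15, 3, 5, 0],
    [20, 3, 5, 0],
    [15, 0, 0, 0],
    [5, 0, 0, 0],
    [0, 0, 0, 0],
  ],
)

```text
t: 30.0
ee_pos: [563.4, 265.6, 33.5]
orientation: [-0.149, 1.58, 0.114]
ft_force: [0.6, 0.4, -0.4]
width: 88.0
```

Run:
```python
from h import *
go(560,266.7,24,10.3)
```

```text
t 30.00 pos [563.4 265.6  33.5] yaw 9.58 tilt [-0.011  -0.0229 -0.9997] w 88.0 F [ 0.6  0.4 -0.4]
  turn rad -0.0126  tool-shift after turn: down 9.5 y 1.6 z -3.2
```

Emit:
send_rows(
  rows=[
    [7, 1, -2, -0.013],
    [5, 0, -1, 0],
    [2, 0, 0, 0],
  ],
)

```text
t: 30.25
ee_pos: [562.3, 266.6, 23.4]
orientation: [-0.157, 1.57, 0.128]
ft_force: [0.9, -0.5, 0.1]
width: 87.5
```

Emit:
send_rows(
  rows=[
    [0, 0, 0, 0],
    [0, 0, 0, 0],
    [0, 0, 0, 0],
    [0, 0, 0, 0],
    [0, 0, 0, 0],
  ],
  fingers=0,
)

```text
t: 30.67
ee_pos: [563.1, 267.0, 25.2]
orientation: [-0.156, 1.567, 0.129]
ft_force: [-0.0, 0.5, -1.4]
width: 59.9
```

Run:
```python
from h import *
go(560,266.7,24,10.3)
```

```text
t 30.67 pos [563.1 267.   25.2] yaw 10.39 tilt [ 6.000e-04 -1.760e-02 -9.998e-01] w 59.9 F [-0.   0.5 -1.4]
  turn rad 0.0015  tool-shift after turn: down 1.2 y 0.2 z -3.1
```

Emit:
send_rows(
  rows=[
    [-15, 0, 0, 0],
    [-30, 0, 0, 0],
    [-35, 0, 0, 0],
    [-35, -5, 0, 0],
    [-20, -20, 0, 0.05],
    [-5, -30, 0, 0.06],
    [0, -35, 0, 0.06],
    [0, -35, 3, 0.06],
    [0, -35, 3, 0.05],
  ],
)

```text
t: 31.42
ee_pos: [578.7, 111.3, 174.2]
orientation: [0.064, 1.567, -0.092]
ft_force: [0.4, -0.1, -1.3]
width: 59.6
```

Run:
```python
from h import *
go(556.2,-8.3,38,-6)
```

```text
t 31.42 pos [578.7 111.3 174.2] yaw -5.71 tilt [ 0.0014 -0.018  -0.9998] w 59.6 F [ 0.4 -0.1 -1.3]
  turn rad 0.0051  tool-shift after turn: down 136.2 y -121.3 z -9.8
```

Emit:
send_rows(
  rows=[
    [0, -38, -3, 0.005],
    [0, -35, -3, 0],
    [0, -22, -2, 0],
    [0, -12, 0, 0],
    [5, -5, 0, 0],
    [15, 0, 0, 0],
    [15, 0, 0, 0],
    [5, 0, 0, 0],
    [0, 0, 0, 0],
  ],
)

```text
t: 32.17
ee_pos: [558.2, -11.7, 135.4]
orientation: [0.077, 1.563, -0.106]
ft_force: [-1.3, -0.7, -0.8]
width: 60.1
```

Run:
```python
from h import *
go(556.2,-8.3,38,-6); snap('wrist','w10.png')
```

```text
t 32.17 pos [558.2 -11.7 135.4] yaw -6.65 tilt [ 0.005  -0.0189 -0.9998] w 60.1 F [-1.3 -0.7 -0.8]
  turn rad -0.0113  tool-shift after turn: down 97.4 y 3.1 z -2.4
```

View pics/w10.png

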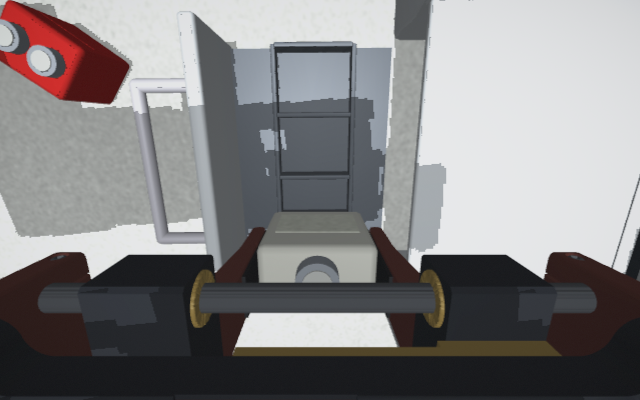

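The held pack is at (316,245), with the wide bays visible above it. I'll refine the bays and the offset of the pack in the hand.

```bash
cat >> h.py <<'E'
def floors(d,r0,r1,c0,c1):
    W=pts(d);z=W[:,:,2];m=(z>10)&(z<19); q=np.zeros_like(m);q[r0:r1,c0:c1]=1;m&=q
    k,l,s,ce=cv2.connectedComponentsWithStats(m.astype(np.uint8),connectivity=4)
    for i in range(1,k):
        if s[i,4]>200:
            Q=W[l==i];c,sz,a=cv2.minAreaRect(Q[:,:2].astype(np.float32));print('floor',np.round(ce[i]),np.round(c,1),np.round(sz,1),'a %.1f'%a)
def held(d,lo,hi):
    W=pts(d);z=W[:,:,2];q=np.zeros(z.shape,bool);q[205:280,240:390]=1
    m=q&(z>lo)&(z<hi)&(d['img'].min(2)>100)
    k,l,s,ce=cv2.connectedComponentsWithStats(m.astype(np.uint8))
    i=1+np.argmax(s[1:,4]);Q=W[l==i];c,sz,a=cv2.minAreaRect(Q[:,:2].astype(np.float32));print('held',s[i],np.round(c,1),np.round(sz,1),'a %.1f'%a,'z',np.median(Q[:,2]),'ext',Q.min(0),Q.max(0))
    M=R.from_rotvec(ctrl.get_obs()['orientation']).as_matrix();L=(Q-ctrl.get_obs()['ee_pos'])@M
    print(' in tool frame lo',np.percentile(L,1,axis=0).round(1),'hi',np.percentile(L,99,axis=0).round(1))
E
python3 - <<'E'
from h import *
d=load('wrist');floors(d,40,220,240,400)
held(d,166,176)
E
```

```text
floor [370. 130.] [617.   37.6] [164.5  32.4] a 83.7
floor [257. 136.] [505.5  50.3] [162.7  36.4] a 83.8
floor [313.  81.] [568.1  96.1] [51.7 66.4] a 83.6
floor [314. 144.] [561.9  39.7] [52.4 66.4] a 83.9
floor [314. 194.] [556.5 -10.2] [32.7 66.3] a 83.4
held [ 257  240  120   40 3674] [558.7  -5.6] [19.5 59.3] a 83.4 z 172.37871191868413 ext [528.40980698 -18.6749089  166.01465116] [588.42968897   6.84699327 175.98855191]
 in tool frame lo [-38.4  -3.2 -28.7] hi [-30.9  14.7  28.4]
```

Emit:
send_rows(
  rows=[
    [10, 2, -1, -0.008],
    [18, 1, -1, 0],
    [18, 0, 0, 0],
    [10, 0, 0, 0],
    [2, 0, 0, 0],
  ],
)

```text
t: 32.63
ee_pos: [560.0, -6.7, 77.3]
orientation: [0.067, 1.556, -0.095]
ft_force: [0.2, 0.0, -0.5]
width: 59.8
```

Run:
```python
from h import *
go(556.8,-8.0,38,-6.2)
```

```text
t 32.63 pos [560.   -6.7  77.3] yaw -5.89 tilt [ 0.0119 -0.0187 -0.9998] w 59.8 F [ 0.2  0.  -0.5]
  turn rad 0.0054  tool-shift after turn: down 39.3 y -1.6 z -3.1
```

Emit:
send_rows(
  rows=[
    [2, -1.5, -3, 0.005],
    [2, 0, 0, 0],
    [0, 0, 0, 0],
  ],
)

```text
t: 32.88
ee_pos: [556.8, -7.4, 73.0]
orientation: [0.07, 1.557, -0.098]
ft_force: [-0.5, -0.1, -1.6]
width: 59.8
```

Run:
```python
from h import *
go(556.6,-7.9,38,-6.2)
```

```text
t 32.88 pos [556.8  -7.4  73. ] yaw -6.14 tilt [ 0.0115 -0.0186 -0.9998] w 59.8 F [-0.5 -0.1 -1.6]
  turn rad 0.0011  tool-shift after turn: down 35.0 y -0.5 z -0.2
```

Emit:
send_rows(
  rows=[
    [8, 0, -0.5, 0],
    [10, 0, -0.5, 0],
    [8, 0, -0.5, 0],
    [5, 0, 0, 0],
  ],
)

```text
t: 33.22
ee_pos: [558.0, -8.0, 42.4]
orientation: [0.07, 1.55, -0.098]
ft_force: [-0.1, -0.1, -1.0]
width: 59.9
```

Run:
```python
from h import *
go(556.6,-7.9,38,-6.2)
```

```text
t 33.22 pos [558.   -8.   42.4] yaw -6.14 tilt [ 0.0177 -0.0187 -0.9997] w 59.9 F [-0.1 -0.1 -1. ]
  turn rad 0.0010  tool-shift after turn: down 4.4 y -0.0 z -1.4
```

Emit:
send_rows(
  rows=[
    [4, 0, -1, 0],
    [3, 0, -0.5, 0],
    [2, 0, 0, 0],
  ],
)

```text
t: 33.47
ee_pos: [559.9, -8.3, 36.1]
orientation: [0.07, 1.546, -0.098]
ft_force: [-4.3, -0.9, 28.9]
width: 60.2
```

Emit:
send_rows(
  rows=[
    [0, 0, 0, 0],
    [0, 0, 0, 0],
    [0, 0, 0, 0],
    [0, 0, 0, 0],
    [0, 0, 0, 0],
  ],
  fingers=1,
)

```text
t: 33.88
ee_pos: [561.2, -8.5, 36.7]
orientation: [0.07, 1.543, -0.098]
ft_force: [0.1, -0.3, 0.3]
width: 87.4
```

Emit:
send_rows(
  rows=[
    [-15, 0, 1, 0],
    [-30, 0, 1, 0],
    [-40, 0, 1, 0],
    [-40, 0, 0, 0],
    [-30, 10, 0, 0],
    [-10, 20, 0, 0],
    [0, 10, 0, 0],
    [0, 0, 0, 0],
  ],
)

```text
t: 34.55
ee_pos: [561.7, 35.1, 203.9]
orientation: [0.072, 1.552, -0.099]
ft_force: [-0.3, 0.2, -0.3]
width: 87.8
```

Run:
```python
from h import *
go(556.6,-7.9,38,-6.2);d=snap('wrist','w11.png');packs(d,74)
snap('scene','sc11.png')
```

```text
t 34.55 pos [561.7  35.1 203.9] yaw -6.25 tilt [ 0.0159 -0.0184 -0.9997] w 87.8 F [-0.3  0.2 -0.3]
  turn rad -0.0008  tool-shift after turn: down 165.9 y -43.3 z -0.5
pack px [317. 230.] c [559.3  -7.2] size [29.1 59.5] long axis yaw -6.6 ztop 74.2 rgb [184. 186. 186.]
```

View pics/w11.png

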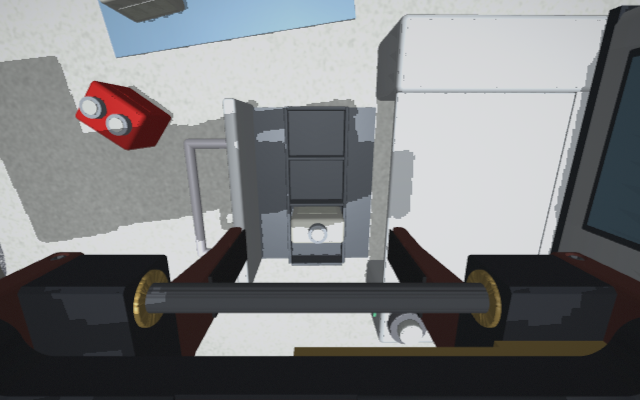

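The first narrow pack is seated in n2 (top at z 74.2, at pixel (317,230)). Back to the pad.

Emit:
send_rows(
  rows=[
    [-15, 20, 0, 0],
    [-25, 35, 0, 0],
    [-15, 40, 0, 0],
    [0, 40, 0, 0],
    [0, 40, 0, 0],
    [0, 35, 0, 0],
    [0, 20, 0, 0],
    [0, 10, 0, 0],
    [0, 0, 0, 0],
  ],
)

```text
t: 35.4
ee_pos: [581.6, 274.1, 235.1]
orientation: [0.068, 1.582, -0.115]
ft_force: [0.2, -0.4, 0.3]
width: 87.5
```

Run:
```python
from h import *
d=snap('wrist','w12.png');packs(d);go(552.6,353,25,2)
```

```text
pack px [286. 118.] c [552.8 353.1] size [59.9 30. ] long axis yaw 2.0 ztop 62.3 rgb [182. 185. 184.]
pack px [171. 144.] c [414.5 340.1] size [59.7 45.9] long axis yaw 10.2 ztop 62.2 rgb [193. 197. 198.]
pack px [184. 207.] c [409.9 261.7] size [59.9 46. ] long axis yaw 6.5 ztop 62.2 rgb [137. 140. 137.]
t 35.45 pos [581.3 272.9 234.8] yaw -6.71 tilt [-0.0163 -0.0298 -0.9994] w 87.4 F [-0.8  0.8  0.4]
  turn rad -0.1521  tool-shift after turn: down 209.8 y 81.1 z -25.9
```

View pics/w12.png

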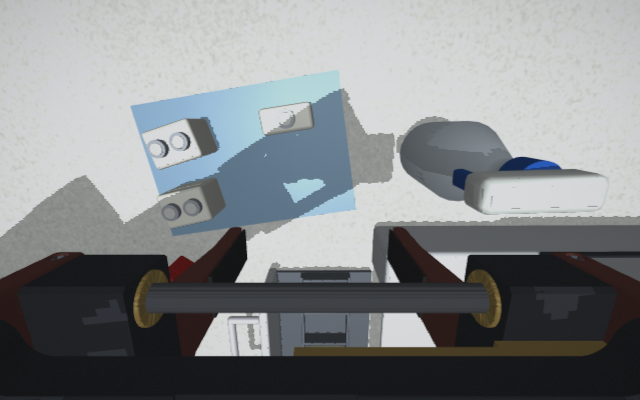

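Emit:
send_rows(
  rows=[
    [-5, 8, -14, -0.076],
    [-5, 25, -14, -0.076],
    [0, 28, -4, 0],
    [0, 15, 0, 0],
    [10, 5, 0, 0],
    [25, 0, 1, 0],
    [30, 0, 1, 0],
    [30, 0, 1, 0],
    [25, 0, 0, 0],
    [15, 0, 0, 0],
  ],
)

```text
t: 36.28
ee_pos: [553.5, 336.3, 99.1]
orientation: [-0.05, 1.588, -0.005]
ft_force: [0.0, -0.2, -0.1]
width: 88.0
```

Run:
```python
from h import *
go(552.8,353,24,2)
```

```text
t 36.28 pos [553.5 336.3  99.1] yaw 1.61 tilt [-0.0174 -0.0355 -0.9992] w 88.0 F [ 0.  -0.2 -0.1]
  turn rad -0.0068  tool-shift after turn: down 75.1 y 16.7 z -0.1
```

Emit:
send_rows(
  rows=[
    [0, 10, 0, -0.007],
    [0, 8, 0, 0],
    [15, 1, 0, 0],
    [25, 1, 0, 0],
    [20, 1, 0, 0],
    [8, 0, 0, 0],
    [0, 0, 0, 0],
  ],
)

```text
t: 36.87
ee_pos: [553.0, 351.6, 23.9]
orientation: [-0.054, 1.59, -0.004]
ft_force: [-0.8, -0.5, -0.6]
width: 87.9
```

Run:
```python
from h import *
go(552.8,353,24,2)
```

```text
t 36.87 pos [553.  351.6  23.9] yaw 1.80 tilt [-0.0186 -0.0375 -0.9991] w 87.9 F [-0.8 -0.5 -0.6]
  turn rad -0.0035  tool-shift after turn: down -0.1 y 1.4 z -0.2
```

Emit:
send_rows(
  rows=[
    [0, 1.5, 0, -0.003],
    [0, 0, 0, 0],
  ],
)

```text
t: 37.03
ee_pos: [553.5, 353.4, 24.5]
orientation: [-0.057, 1.589, -0.001]
ft_force: [-0.2, 0.3, 0.4]
width: 87.4
```

Emit:
send_rows(
  rows=[
    [0, 0, 0, 0],
    [0, 0, 0, 0],
    [0, 0, 0, 0],
    [0, 0, 0, 0],
    [0, 0, 0, 0],
  ],
  fingers=0,
)

```text
t: 37.45
ee_pos: [555.9, 355.1, 29.2]
orientation: [-0.054, 1.583, 0.001]
ft_force: [-1.0, -0.1, -1.4]
width: 59.3
```

Emit:
send_rows(
  rows=[
    [-12, 0, 0, 0],
    [-25, 0, 0, 0],
    [-35, 0, 0, 0],
    [-35, 0, 0, 0],
    [-35, 0, 0, 0],
    [-20, -15, 0, 0],
    [-5, -30, 0, 0.04],
    [0, -35, 0, 0.05],
    [0, -35, 0, 0.05],
    [0, -35, 0, 0],
  ],
)

```text
t: 38.28
ee_pos: [554.3, 213.0, 217.2]
orientation: [0.057, 1.573, -0.105]
ft_force: [-0.1, -0.0, -1.5]
width: 59.9
```

Run:
```python
from h import *
go(552.4,-47.8,38,-6.2)
```

```text
t 38.28 pos [554.3 213.  217.2] yaw -5.89 tilt [-0.0057 -0.0306 -0.9995] w 59.9 F [-0.1 -0.  -1.5]
  turn rad 0.0054  tool-shift after turn: down 179.2 y -259.5 z 26.3
```

Emit:
send_rows(
  rows=[
    [0, -40, 3, 0.005],
    [0, -40, 4, 0],
    [0, -40, 4, 0],
    [0, -40, 4, 0],
    [0, -35, 4, 0],
    [0, -25, 2, 0],
    [5, -12, 2, 0],
    [15, -5, 0, 0],
    [20, 0, 0, 0],
    [15, 0, 0, 0],
  ],
)

```text
t: 39.12
ee_pos: [551.8, -45.8, 183.1]
orientation: [0.066, 1.554, -0.116]
ft_force: [0.0, -0.1, -1.0]
width: 59.3
```

Emit:
send_rows(
  rows=[
    [10, 0, 0, 0],
    [0, 0, 0, 0],
  ],
)

```text
t: 39.28
ee_pos: [550.2, -46.7, 171.5]
orientation: [0.067, 1.557, -0.117]
ft_force: [0.4, 0.1, -0.9]
width: 60.0
```

Run:
```python
from h import *
go(552.4,-47.8,38,-6.2); d=snap('wrist','w13.png'); floors(d,40,240,240,400)
z=ctrl.get_obs()['ee_pos'][2]; held(d,z+28,z+38); packs(d,74)
```

```text
t 39.28 pos [550.2 -46.7 171.5] yaw -6.68 tilt [ 0.01   -0.0325 -0.9994] w 60.0 F [ 0.4  0.1 -0.9]
  turn rad -0.0085  tool-shift after turn: down 133.5 y -0.8 z 2.3
floor [265. 120.] [505.  22.] [175.5  37. ] a 83.7
floor [318.  56.] [569.6  87.7] [30.3 66.5] a 83.3
floor [369. 120.] [616.5  10.3] [173.7  32.1] a 83.7
floor [318. 105.] [564.2  39.8] [52.6 66.4] a 83.9
floor [319. 188.] [554.4 -50.4] [32.8 66.6] a 83.1
held [ 259  243  116   37 3269] [550.3 -42.3] [19.6 59.3] a 82.4 z 204.89703309451448 ext [520.01506929 -55.89629218 200.40543833] [579.86843468 -30.20439672 209.64453122]
 in tool frame lo [-34.4  -5.4 -29.2] hi [-28.7  12.3  27.9]
pack px [320. 158.] c [559.4  -8.1] size [29.8 59.8] long axis yaw -6.6 ztop 74.3 rgb [160. 163. 159.]
```

View pics/w13.png

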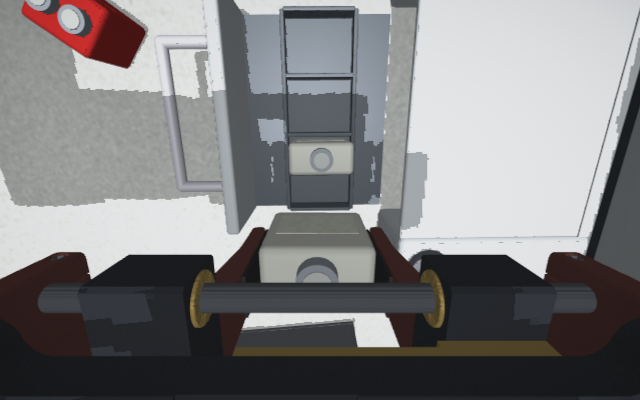

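Run:
```python
from h import *
import glob
for n,rng in (('wrist',None),):
    d=load(n);W=pts(d);z=W[:,:,2]
    for v in (60,100,140,180,200):
        row=W[v]
        p=[u for u in range(200,270) if 88<z[v,u]<99]
        a=[u for u in range(380,440) if 88<z[v,u]<101]
        print(v,'panel x',row[p][:,0].min().round(1),row[p][:,0].max().round(1),'y',row[p][0,1].round(1),'face x',row[a][:,0].min().round(1), 'y',row[a][0,1].round(1))
```

```text
60 panel x 481.9 492.9 y 80.0 face x 638.8 y 62.1
100 panel x 479.6 490.2 y 51.0 face x 635.7 y 32.9
140 panel x 475.6 486.5 y 20.1 face x 632.1 y 1.5
180 panel x 471.9 483.1 y -13.5 face x 628.2 y -32.7
200 panel x 470.0 480.9 y -31.2 face x 626.4 y -50.6
```

Emit:
send_rows(
  rows=[
    [10, 1, 3, -0.008],
    [20, 1, 2, 0],
    [25, 1, 0, 0],
    [20, 1, 0, 0],
    [10, 0, 0, 0],
    [0, 0, 0, 0],
  ],
)

```text
t: 39.83
ee_pos: [563.9, -44.6, 89.0]
orientation: [0.056, 1.544, -0.106]
ft_force: [-1.1, -1.0, -0.4]
width: 60.2
```

Run:
```python
from h import *
go(554.9,-46.7,42,-6.2)
```

```text
t 39.83 pos [563.9 -44.6  89. ] yaw -5.91 tilt [ 0.0234 -0.0334 -0.9992] w 60.2 F [-1.1 -1.  -0.4]
  turn rad 0.0050  tool-shift after turn: down 47.0 y -3.1 z -8.7
```

Emit:
send_rows(
  rows=[
    [2, -1.5, -4.5, 0.005],
    [2, -1.5, -4, 0],
    [0, 0, 0, 0],
    [0, 0, 0, 0],
  ],
)

```text
t: 40.17
ee_pos: [556.0, -46.7, 86.9]
orientation: [0.059, 1.541, -0.11]
ft_force: [0.9, 0.3, -0.8]
width: 59.8
```

Run:
```python
from h import *
go(554.9,-46.7,42,-6.2)
d=snap('wrist','w14.png')
```

```text
t 40.17 pos [556.  -46.7  86.9] yaw -6.16 tilt [ 0.0263 -0.0337 -0.9991] w 59.8 F [ 0.9  0.3 -0.8]
  turn rad 0.0007  tool-shift after turn: down 44.9 y -0.1 z -1.1
```

View pics/w14.png

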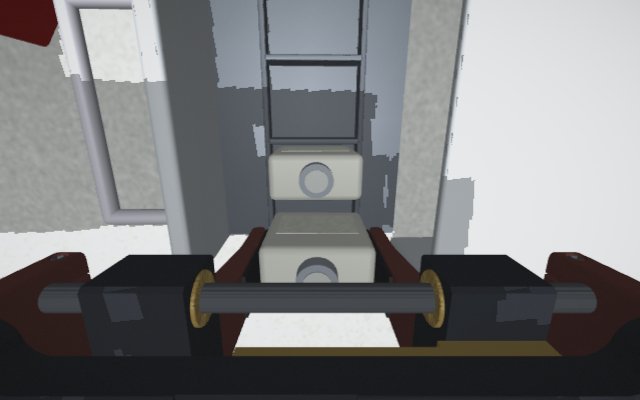

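Emit:
send_rows(
  rows=[
    [8, 0.4, -1, 0],
    [12, 0.5, -0.8, 0],
    [12, 0.4, -0.8, 0],
    [6, 0, 0, 0],
  ],
)

```text
t: 40.55
ee_pos: [558.4, -46.8, 50.6]
orientation: [0.059, 1.531, -0.11]
ft_force: [-2.9, 0.4, 3.3]
width: 60.6
```

Run:
```python
from h import *
go(554.9,-46.7,42,-6.2)
```

```text
t 40.55 pos [558.4 -46.8  50.6] yaw -6.17 tilt [ 0.0364 -0.0345 -0.9987] w 60.6 F [-2.9  0.4  3.3]
  turn rad 0.0005  tool-shift after turn: down 8.6 y -0.3 z -3.5
```

Emit:
send_rows(
  rows=[
    [2, 0, -3.5, 0],
    [3, 0, -1, 0],
    [2, 0, 0, 0],
  ],
)

```text
t: 40.8
ee_pos: [553.5, -46.4, 40.9]
orientation: [0.059, 1.532, -0.11]
ft_force: [2.1, 0.5, 8.9]
width: 60.0
```

Run:
```python
from h import *
go(554.9,-46.7,42,-6.2)
```

```text
t 40.80 pos [553.5 -46.4  40.9] yaw -6.17 tilt [ 0.0354 -0.0343 -0.9988] w 60.0 F [2.1 0.5 8.9]
  turn rad 0.0005  tool-shift after turn: down -1.1 y -0.1 z 1.4
```

On the floor with light contact. Releasing.

Emit:
send_rows(
  rows=[
    [0, 0, 0, 0],
    [0, 0, 0, 0],
    [0, 0, 0, 0],
    [0, 0, 0, 0],
    [0, 0, 0, 0],
  ],
  fingers=1,
)

```text
t: 41.22
ee_pos: [553.6, -46.5, 40.4]
orientation: [0.059, 1.532, -0.11]
ft_force: [-1.1, -0.6, 0.4]
width: 87.1
```

Emit:
send_rows(
  rows=[
    [-15, 0, 1, 0],
    [-30, 0, 1, 0],
    [-40, 0, 1, 0],
    [-40, 0, 0, 0],
    [-30, 10, 0, 0],
    [-10, 25, 0, 0],
    [0, 30, 0, 0],
    [0, 20, 0, 0],
    [0, 5, 0, 0],
    [0, 0, 0, 0],
  ],
)

```text
t: 42.05
ee_pos: [560.8, 51.2, 212.9]
orientation: [0.063, 1.53, -0.111]
ft_force: [-0.7, 0.2, -0.5]
width: 87.8
```

Run:
```python
from h import *
go(556.6,-7.9,38,-6.2);d=snap('wrist','w15.png');packs(d,74); floors(d,40,240,240,400)
```

```text
t 42.05 pos [560.8  51.2 212.9] yaw -6.34 tilt [ 0.0376 -0.0325 -0.9988] w 87.8 F [-0.7  0.2 -0.5]
  turn rad -0.0025  tool-shift after turn: down 174.9 y -59.2 z 2.2
pack px [318. 239.] c [561.6  -7.7] size [30.  58.8] long axis yaw -6.4 ztop 74.2 rgb [197. 199. 200.]
pack px [316. 270.] c [554.1 -47.7] size [30.2 59.3] long axis yaw -5.5 ztop 74.2 rgb [194. 196. 197.]
floor [271. 178.] [510.7  53.5] [161.3  37.6] a 83.9
floor [358. 178.] [621.4  38.6] [161.6  32.2] a 83.7
floor [316. 144.] [572.2  94.6] [51.8 66.2] a 83.7
floor [316. 189.] [565.9  37.2] [49.2 66.3] a 83.9
```

View pics/w15.png

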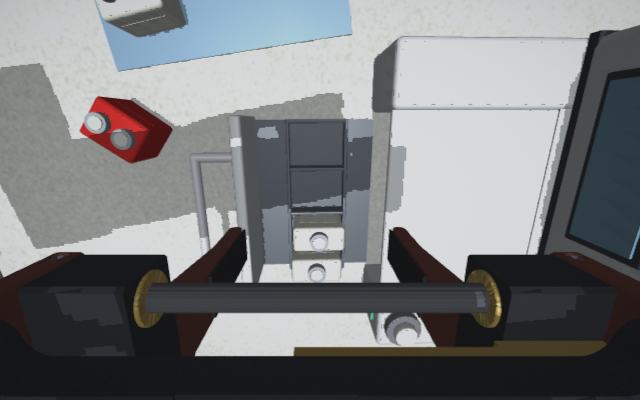

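Run:
```python
from h import *
d=load('wrist');W=pts(d);z=W[:,:,2]
for v in (130,160,190,210):
    row=W[v]
    p=[u for u in range(225,262) if 88<z[v,u]<99]
    a=[u for u in range(365,440) if 88<z[v,u]<101]
    b=[u for u in range(185,215) if 66<z[v,u]<84]
    print(v,'panel x',row[p][:,0].min().round(1),row[p][:,0].max().round(1),'y',row[p][0,1].round(1),'face x',row[a][:,0].min().round(1), 'y',row[a][0,1].round(1),'bar',row[b][:,0].mean().round(1) if b else 0,row[b][0,1].round(1) if b else 0)
```

```text
130 panel x 489.1 499.8 y 124.2 face x 643.3 y 106.7 bar 0 0
160 panel x 485.8 496.5 y 95.9 face x 640.1 y 77.5 bar 452.0 99.2
190 panel x 482.9 493.1 y 65.8 face x 636.9 y 46.4 bar 440.7 67.5
210 panel x 480.4 491.1 y 44.1 face x 634.8 y 24.6 bar 438.6 45.5
```

Emit:
send_rows(
  rows=[
    [0, 20, -15, -0.03],
    [0, 30, -25, -0.05],
    [0, 30, -30, -0.05],
    [0, 30, -30, -0.05],
    [0, 30, -25, -0.04],
    [0, 25, -15, 0],
    [0, 10, -5, 0],
    [0, 0, 0, 0],
  ],
)

```text
t: 42.77
ee_pos: [409.8, 220.6, 197.4]
orientation: [-0.117, 1.539, 0.054]
ft_force: [0.2, -1.0, 0.4]
width: 87.6
```

Run:
```python
from h import *
d=snap('wrist','w16.png');packs(d);go(409.9,261.7,24,6.5)
```

```text
pack px [330.  70.] c [414.1 339.8] size [60.1 46.1] long axis yaw 10.5 ztop 62.4 rgb [190. 194. 195.]
pack px [317. 150.] c [409.5 261.5] size [60.2 44.8] long axis yaw 6.2 ztop 62.3 rgb [142. 145. 142.]
t 42.82 pos [410.3 219.9 197.4] yaw 6.25 tilt [ 0.0324 -0.0388 -0.9987] w 87.8 F [-0.8 -0.7 -1.2]
  turn rad -0.0044  tool-shift after turn: down 173.4 y 41.6 z 4.3
```

View pics/w16.png

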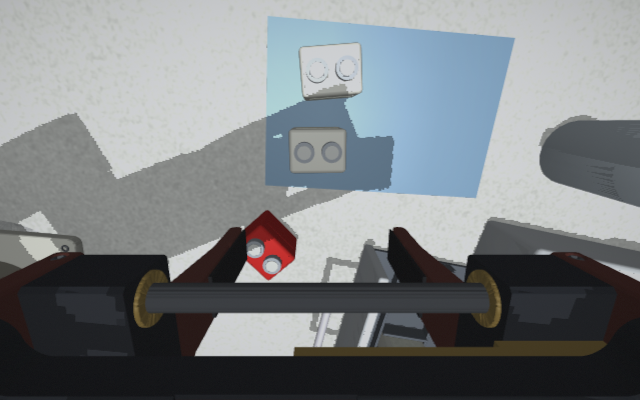

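Emit:
send_rows(
  rows=[
    [0, 15, 2, 0],
    [0, 20, 2, 0],
    [0, 8, 0, 0],
    [25, 2, 0, 0],
    [32, 2, 0, 0],
    [-32, 0, 0, 0],
    [-20, 0, 0, 0],
    [0, 0, 0, 0],
    [0, 0, 0, 0],
  ],
)

```text
t: 43.57
ee_pos: [414.4, 256.3, 177.1]
orientation: [-0.121, 1.558, 0.034]
ft_force: [-0.3, 0.3, -0.0]
width: 88.0
```

Run:
```python
from h import *
go(409.7,261.6,24,6.4)
```

```text
t 43.57 pos [414.4 256.3 177.1] yaw 5.70 tilt [ 0.0134 -0.0546 -0.9984] w 88.0 F [-0.3  0.3 -0. ]
  turn rad -0.0123  tool-shift after turn: down 153.1 y 5.8 z -4.1
```

Emit:
send_rows(
  rows=[
    [15, 4, -2, -0.012],
    [30, 4, -2, 0],
    [30, 3, -1, 0],
    [30, 2, -1, 0],
    [20, 1, 0, 0],
    [10, 0, 0, 0],
    [0, 0, 0, 0],
  ],
)

```text
t: 44.15
ee_pos: [415.3, 259.4, 38.7]
orientation: [-0.121, 1.545, 0.045]
ft_force: [0.6, -0.2, -0.4]
width: 87.8
```

Run:
```python
from h import *
go(409.7,261.6,24,6.4)
```

```text
t 44.15 pos [415.3 259.4  38.7] yaw 6.11 tilt [ 0.0266 -0.0467 -0.9986] w 87.8 F [ 0.6 -0.2 -0.4]
  turn rad -0.0050  tool-shift after turn: down 14.7 y 2.8 z -5.3
```

Emit:
send_rows(
  rows=[
    [6, 2, -3, -0.005],
    [6, 1.5, -3, 0],
    [2, 0, -0.5, 0],
    [1, 0, 0, 0],
  ],
)

```text
t: 44.48
ee_pos: [409.7, 260.8, 23.7]
orientation: [-0.122, 1.542, 0.049]
ft_force: [0.8, 0.1, 0.5]
width: 88.2
```

Emit:
send_rows(
  rows=[
    [0, 0, 0, 0],
    [0, 0, 0, 0],
    [0, 0, 0, 0],
    [0, 0, 0, 0],
    [0, 0, 0, 0],
  ],
  fingers=0,
)

```text
t: 44.9
ee_pos: [411.0, 261.9, 25.8]
orientation: [-0.121, 1.538, 0.051]
ft_force: [-0.5, -0.5, -2.1]
width: 60.6
```

Run:
```python
from h import *
go(409.7,261.6,24,6.4)
```

```text
t 44.90 pos [411.  261.9  25.8] yaw 6.35 tilt [ 0.0329 -0.0426 -0.9985] w 60.6 F [-0.5 -0.5 -2.1]
  turn rad -0.0008  tool-shift after turn: down 1.8 y -0.2 z -1.3
```

Emit:
send_rows(
  rows=[
    [-12, 0, 0, 0],
    [-25, 0, 0, 0],
    [-35, 0, 0, 0],
    [-35, 0, 0, 0],
    [-25, 0, 5, 0],
    [-10, -15, 12, 0.04],
    [0, -25, 20, 0.05],
    [0, -30, 22, 0.05],
    [0, -30, 22, 0.05],
    [0, -30, 22, 0.03],
  ],
)

```text
t: 45.73
ee_pos: [508.8, 139.8, 183.9]
orientation: [0.052, 1.535, -0.117]
ft_force: [0.1, 0.8, -0.9]
width: 60.0
```

Run:
```python
from h import *
go(566,38.7,39,-6.3)
```

```text
t 45.73 pos [508.8 139.8 183.9] yaw -6.14 tilt [ 0.0317 -0.043  -0.9986] w 60.0 F [ 0.1  0.8 -0.9]
  turn rad 0.0028  tool-shift after turn: down 144.9 y -94.2 z 67.9
```

Emit:
send_rows(
  rows=[
    [0, -25, 20, 0.003],
    [0, -25, 20, 0],
    [0, -20, 15, 0],
    [0, -12, 8, 0],
    [10, -5, 3, 0],
    [12, 0, 0, 0],
    [5, 0, 0, 0],
    [0, 0, 0, 0],
  ],
)

```text
t: 46.4
ee_pos: [569.1, 34.1, 160.2]
orientation: [0.062, 1.534, -0.127]
ft_force: [0.3, -0.4, -2.5]
width: 60.3
```

Run:
```python
from h import *
go(566,38.7,39,-6.3); d=snap('wrist','w17.png'); floors(d,0,240,240,400)
z=ctrl.get_obs()['ee_pos'][2]; held(d,z+30,z+42)
```

```text
t 46.40 pos [569.1  34.1 160.2] yaw -6.86 tilt [ 0.0323 -0.0436 -0.9985] w 60.3 F [ 0.3 -0.4 -2.5]
  turn rad -0.0097  tool-shift after turn: down 121.2 y 4.2 z -3.6
floor [359. 152.] [622.9  51.8] [133.9  32.2] a 83.7
floor [255. 163.] [510.8  56.8] [148.4  36.4] a 83.4
floor [308. 130.] [572.2  95. ] [52.3 66.4] a 83.7
floor [308. 181.] [566.2  40.8] [42.5 66.2] a 83.4
held [ 257  228  121   52 4523] [569.6  43.4] [27.5 59.4] a 82.6 z 196.8287781534575 ext [539.07346276  26.02188996 190.35782119] [599.40785136  59.72353245 201.98198189]
 in tool frame lo [-38.8  -3.1 -28. ] hi [-31.2  21.2  29.1]
```

View pics/w17.png

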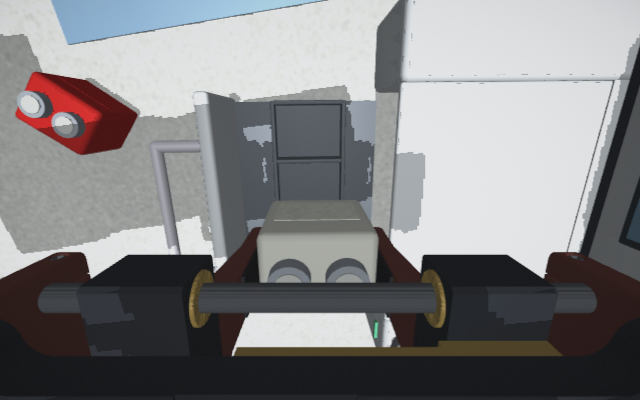

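Emit:
send_rows(
  rows=[
    [10, 3, -2, -0.01],
    [20, 3, -2, 0],
    [25, 2, -1, 0],
    [15, 1, -1, 0],
    [8, 0, 0, 0],
    [0, 0, 0, 0],
  ],
)

```text
t: 46.95
ee_pos: [564.5, 47.2, 77.5]
orientation: [0.046, 1.534, -0.11]
ft_force: [0.1, 0.9, -1.8]
width: 60.5
```

Run:
```python
from h import *
go(566.3,39.2,39,-6.3)
```

```text
t 46.95 pos [564.5  47.2  77.5] yaw -5.67 tilt [ 0.0333 -0.0424 -0.9985] w 60.5 F [ 0.1  0.9 -1.8]
  turn rad 0.0110  tool-shift after turn: down 38.5 y -7.7 z 2.6
```

Emit:
send_rows(
  rows=[
    [0, -4, 1, 0.01],
    [0, -3.5, 1, 0],
    [0, 0, 0, 0],
    [0, 0, 0, 0],
  ],
)

```text
t: 47.28
ee_pos: [566.4, 40.1, 79.3]
orientation: [0.053, 1.532, -0.116]
ft_force: [-0.1, 0.5, -1.9]
width: 60.5
```

Run:
```python
from h import *
go(566.3,39.2,39,-6.3);d=snap('wrist','w18.png')
```

```text
t 47.28 pos [566.4  40.1  79.3] yaw -6.17 tilt [ 0.0349 -0.0422 -0.9985] w 60.5 F [-0.1  0.5 -1.9]
  turn rad 0.0023  tool-shift after turn: down 40.3 y -0.9 z -0.1
```

View pics/w18.png

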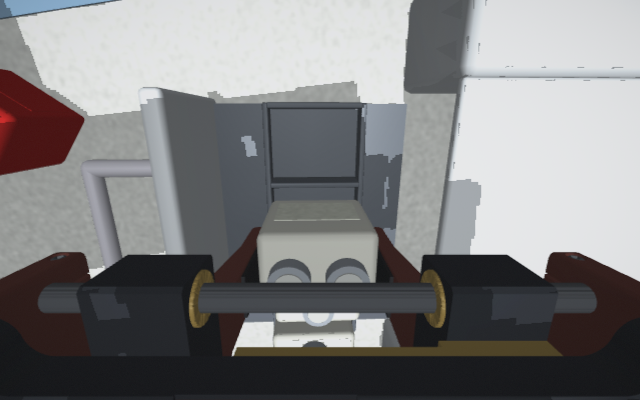

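Emit:
send_rows(
  rows=[
    [8, 0.3, -0.8, 0.002],
    [12, 0.3, -0.8, 0],
    [10, 0.3, -0.8, 0],
  ],
)

```text
t: 47.58
ee_pos: [568.5, 39.8, 51.0]
orientation: [0.056, 1.523, -0.118]
ft_force: [-1.1, 0.5, -1.6]
width: 60.5
```

Run:
```python
from h import *
go(566.3,39.2,39,-6.3)
```

```text
t 47.58 pos [568.5  39.8  51. ] yaw -6.34 tilt [ 0.0434 -0.0416 -0.9982] w 60.5 F [-1.1  0.5 -1.6]
  turn rad -0.0006  tool-shift after turn: down 12.0 y -0.9 z -2.1
```

Emit:
send_rows(
  rows=[
    [4, 0, -2, 0],
    [5, 0, -1, 0],
    [3, 0, -0.5, 0],
  ],
)

```text
t: 47.83
ee_pos: [565.4, 39.9, 36.9]
orientation: [0.056, 1.524, -0.117]
ft_force: [-3.3, 3.5, 45.1]
width: 61.4
```

Run:
```python
from h import *
go(566.3,39.2,39,-6.3)
```

```text
t 47.83 pos [565.4  39.9  36.9] yaw -6.33 tilt [ 0.0425 -0.0416 -0.9982] w 61.4 F [-3.3  3.5 45.1]
  turn rad -0.0005  tool-shift after turn: down -2.1 y -0.6 z 1.0
```

Emit:
send_rows(
  rows=[
    [-1, 0, 0, 0],
    [0, 0, 0, 0],
  ],
)

```text
t: 48.0
ee_pos: [566.0, 40.1, 38.0]
orientation: [0.056, 1.523, -0.117]
ft_force: [0.6, -0.5, -1.4]
width: 60.7
```

Emit:
send_rows(
  rows=[
    [0, 0, 0, 0],
    [0, 0, 0, 0],
    [0, 0, 0, 0],
    [0, 0, 0, 0],
    [0, 0, 0, 0],
  ],
  fingers=1,
)

```text
t: 48.42
ee_pos: [565.5, 40.1, 36.8]
orientation: [0.056, 1.524, -0.117]
ft_force: [-1.0, -0.5, -0.1]
width: 87.1
```

Emit:
send_rows(
  rows=[
    [-15, 0, 1, 0],
    [-30, 0, 1, 0],
    [-40, 0, 1, 0],
    [-40, 0, 0, 0],
    [-30, 15, -5, 0],
    [-10, 25, -10, 0],
    [0, 30, -20, 0],
    [0, 20, -20, 0],
    [0, 5, -10, 0],
    [0, 0, 0, 0],
  ],
)

```text
t: 49.25
ee_pos: [506.1, 151.2, 203.1]
orientation: [0.061, 1.524, -0.118]
ft_force: [-1.5, -0.2, -0.7]
width: 87.8
```

Run:
```python
from h import *
go(414,340,24,10.4);d=snap('wrist','w19.png');packs(d,74); floors(d,40,240,240,400);packs(d,62)
```

```text
t 49.25 pos [506.1 151.2 203.1] yaw -6.54 tilt [ 0.0425 -0.0393 -0.9983] w 87.8 F [-1.5 -0.2 -0.7]
  turn rad -0.2957  tool-shift after turn: down 179.1 y 202.3 z -56.5
pack px [504.  39.] c [709.1 271.2] size [24.2 74.5] long axis yaw -57.4 ztop 74.2 rgb [83. 88. 92.]
pack px [270. 252.] c [459.   77.2] size [55.3 46.3] long axis yaw 83.0 ztop 76.7 rgb [183. 184. 190.]
pack px [369. 271.] c [565.3  47.5] size [31.7 59. ] long axis yaw -7.5 ztop 74.2 rgb [179. 182. 183.]
pack px [277. 328.] c [450.   -8.9] size [33.2 46.6] long axis yaw -10.8 ztop 76.5 rgb [179. 180. 185.]
pack px [368. 337.] c [555.3 -48.3] size [28.5 59.4] long axis yaw -6.6 ztop 74.1 rgb [181. 183. 183.]
floor [332. 214.] [558.7  95.2] [ 64.4 121.6] a 84.2
floor [366. 218.] [573.6  92.1] [48.1 64.1] a 83.7
pack px [187.  15.] c [414.2 325.8] size [29.9 65.2] long axis yaw -5.1 ztop 62.3 rgb [177. 180. 182.]
pack px [495.  41.] c [706.6 274.8] size [22.1 72.2] long axis yaw -66.2 ztop 62.0 rgb [83. 88. 92.]
pack px [365. 263.] c [553.8  57.6] size [61.1 27.1] long axis yaw 29.0 ztop 61.5 rgb [160. 162. 160.]
pack px [367. 329.] c [549.5 -29.9] size [63.6 40.7] long axis yaw 16.1 ztop 62.1 rgb [164. 165. 163.]
```

View pics/w19.png

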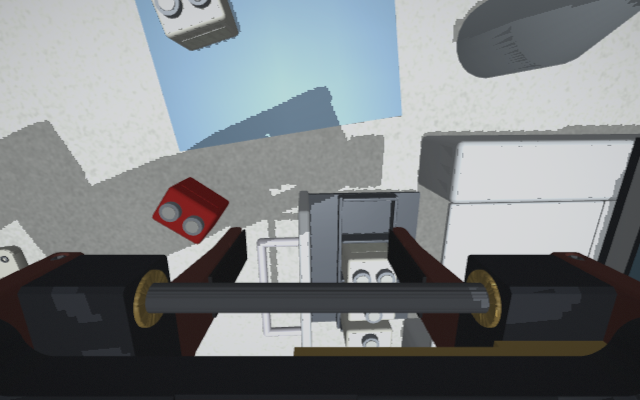

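The wide pack is seated in w1 (top at z 74.2). One wide pack remains on the pad at about (190,20).

Emit:
send_rows(
  rows=[
    [0, 20, -15, -0.05],
    [0, 30, -15, -0.06],
    [0, 30, -14, -0.06],
    [0, 30, -6, -0.06],
    [0, 25, -2, -0.06],
    [0, 10, 0, 0],
    [0, 3, 0, 0],
    [0, 0, 0, 0],
  ],
)

```text
t: 49.97
ee_pos: [457.9, 298.0, 192.5]
orientation: [-0.175, 1.527, 0.102]
ft_force: [1.0, -0.5, -0.2]
width: 87.6
```

Run:
```python
from h import *
d=snap('wrist','w20.png');packs(d,62);go(414,340,24,10.4)
```

```text
pack px [277. 142.] c [413.9 339.7] size [59.5 46. ] long axis yaw 10.1 ztop 62.3 rgb [140. 142. 140.]
t 50.02 pos [457.9 297.5 192.5] yaw 10.17 tilt [ 0.0433 -0.0435 -0.9981] w 87.9 F [ 0.3 -0.5  0.1]
  turn rad -0.0040  tool-shift after turn: down 168.5 y 49.7 z -35.6
```

View pics/w20.png

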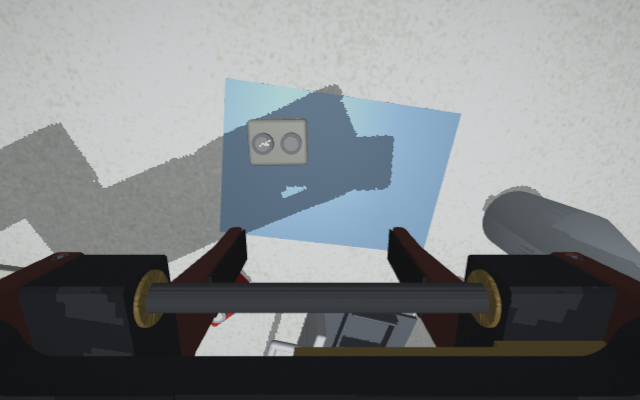

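Emit:
send_rows(
  rows=[
    [0, 12, -10, -0.004],
    [5, 18, -13, 0],
    [15, 15, -10, 0],
    [25, 5, -4, 0],
    [30, 2, -2, 0],
    [30, 2, -1, 0],
    [25, 1, 0, 0],
    [12, 0, 0, 0],
    [0, 0, 0, 0],
  ],
)

```text
t: 50.77
ee_pos: [423.4, 328.5, 43.9]
orientation: [-0.158, 1.521, 0.086]
ft_force: [0.2, -1.0, 0.2]
width: 87.9
```

Run:
```python
from h import *
go(413.9,339.8,24,10.3)
```

```text
t 50.77 pos [423.4 328.5  43.9] yaw 9.03 tilt [ 0.049  -0.0425 -0.9979] w 87.9 F [ 0.2 -1.   0.2]
  turn rad -0.0222  tool-shift after turn: down 19.9 y 12.9 z -7.3
```

Emit:
send_rows(
  rows=[
    [0, 4, -7, -0.022],
    [5, 6, -2, 0],
    [7, 4, 0, 0],
    [5, 0, 0, 0],
    [1, 0, 0, 0],
  ],
)

```text
t: 51.18
ee_pos: [415.0, 339.4, 26.2]
orientation: [-0.172, 1.518, 0.101]
ft_force: [-0.5, 0.7, 0.0]
width: 87.9
```

Run:
```python
from h import *
go(413.9,339.8,24,10.3)
```

```text
t 51.18 pos [415.  339.4  26.2] yaw 10.09 tilt [ 0.0517 -0.0407 -0.9978] w 87.9 F [-0.5  0.7  0. ]
  turn rad -0.0037  tool-shift after turn: down 2.2 y 0.6 z -1.0
```

Emit:
send_rows(
  rows=[
    [2, 0, -1, -0.003],
    [0, 0, 0, 0],
    [0, 0, 0, 0],
    [0, 0, 0, 0],
    [0, 0, 0, 0],
    [0, 0, 0, 0],
  ],
  fingers=0,
)

```text
t: 51.68
ee_pos: [414.6, 340.1, 25.1]
orientation: [-0.174, 1.516, 0.105]
ft_force: [0.2, -0.8, -2.1]
width: 61.0
```

Run:
```python
from h import *
go(413.9,339.8,24,10.3)
```

```text
t 51.68 pos [414.6 340.1  25.1] yaw 10.32 tilt [ 0.0535 -0.0393 -0.9978] w 61.0 F [ 0.2 -0.8 -2.1]
  turn rad 0.0003  tool-shift after turn: down 1.1 y -0.2 z -0.8
```

Emit:
send_rows(
  rows=[
    [-12, 0, 0, 0],
    [-25, 0, 0, 0],
    [-35, 0, 0, 0],
    [-35, 0, 0, 0],
    [-25, -5, 5, 0],
    [-10, -20, 12, 0.04],
    [0, -28, 18, 0.06],
    [0, -32, 20, 0.06],
    [0, -32, 20, 0.06],
    [0, -32, 20, 0.05],
  ],
)

```text
t: 52.52
ee_pos: [509.8, 204.2, 191.8]
orientation: [0.043, 1.514, -0.098]
ft_force: [0.9, -0.3, -2.6]
width: 61.0
```

Run:
```python
from h import *
go(572.2,95.5,39,-6.3)
```

```text
t 52.52 pos [509.8 204.2 191.8] yaw -5.13 tilt [ 0.0539 -0.0381 -0.9978] w 61.0 F [ 0.9 -0.3 -2.6]
  turn rad 0.0204  tool-shift after turn: down 152.8 y -101.2 z 74.0
```

Emit:
send_rows(
  rows=[
    [0, -28, 20, 0.01],
    [0, -28, 20, 0.01],
    [0, -22, 16, 0],
    [0, -10, 8, 0],
    [5, -5, 2, 0],
    [5, 0, 0, 0],
    [0, 0, 0, 0],
  ],
)

```text
t: 53.1
ee_pos: [569.5, 92.7, 194.3]
orientation: [0.069, 1.508, -0.122]
ft_force: [0.5, -0.4, -1.2]
width: 61.0
```

Run:
```python
from h import *
go(572.2,95.5,39,-6.3); d=snap('wrist','w21.png'); floors(d,0,250,200,400)
z=ctrl.get_obs()['ee_pos'][2]; held(d,z+30,z+43)
W=pts(d);z=W[:,:,2]
for v in range(150,215,10):
    print(v,[ (u,W[v,u].round(1).tolist()) for u in range(230,400) if 28<z[v,u]<33 and not (28<z[v,u-1]<33)][:4])
```

```text
t 53.10 pos [569.5  92.7 194.3] yaw -6.98 tilt [ 0.0579 -0.038  -0.9976] w 61.0 F [ 0.5 -0.4 -1.2]
  turn rad -0.0118  tool-shift after turn: down 155.3 y 3.1 z 2.4
floor [262. 185.] [514.4  87.2] [92.9 60.5] a 79.5
floor [354. 177.] [603.1  83.9] [75.9 78.9] a 83.7
floor [310. 180.] [572.3  93.4] [49.3 66.3] a 83.8
held [ 257  231  122   49 4223] [569.2 102.5] [26. 59.] a 82.8 z 231.7900961771224 ext [538.84810944  85.98826678 227.21219475] [599.09578667 117.96995776 235.7985417 ]
 in tool frame lo [-39.8  -2.8 -27.8] hi [-34.2  20.7  29.2]
150 []
160 [(244, [501.1, 131.2, 30.6]), (278, [539.1, 126.2, 30.9]), (339, [608.8, 116.8, 29.5])]
170 [(244, [499.4, 120.3, 32.8]), (279, [538.4, 114.8, 31.5]), (339, [607.6, 105.2, 29.4])]
180 [(246, [498.4, 107.8, 28.3]), (279, [536.5, 103.1, 30.8]), (339, [606.4, 93.3, 29.8])]
190 [(280, [535.7, 90.9, 29.8]), (338, [604.0, 81.3, 29.5])]
200 [(280, [533.8, 78.9, 30.5])]
210 []
```

View pics/w21.png

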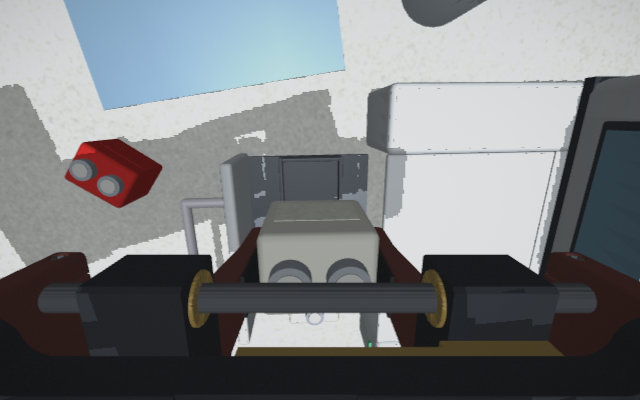

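Emit:
send_rows(
  rows=[
    [10, 1, 2, -0.01],
    [25, 1, 0, 0],
    [30, 1, 0, 0],
    [25, 0, -1, 0],
    [12, 0, -1, 0],
    [0, 0, 0, 0],
  ],
)

```text
t: 53.65
ee_pos: [574.6, 99.4, 87.6]
orientation: [0.052, 1.507, -0.103]
ft_force: [0.2, 0.5, -2.1]
width: 61.1
```

Run:
```python
from h import *
go(573.6,95.2,39,-6.3)
```

```text
t 53.65 pos [574.6  99.4  87.6] yaw -5.67 tilt [ 0.0605 -0.0358 -0.9975] w 61.1 F [ 0.2  0.5 -2.1]
  turn rad 0.0110  tool-shift after turn: down 48.6 y -4.3 z -0.5
```

Emit:
send_rows(
  rows=[
    [3, -2, 0, 0.009],
    [3, -1.5, 0, 0],
    [0, 0, 0, 0],
    [0, 0, 0, 0],
  ],
)

```text
t: 53.98
ee_pos: [573.8, 98.0, 81.1]
orientation: [0.057, 1.508, -0.107]
ft_force: [0.1, -0.2, -2.6]
width: 60.7
```

Run:
```python
from h import *
go(573.6,95.2,39,-6.3)
d=snap('wrist','w22.png')
```

```text
t 53.98 pos [573.8  98.   81.1] yaw -5.98 tilt [ 0.0595 -0.0355 -0.9976] w 60.7 F [ 0.1 -0.2 -2.6]
  turn rad 0.0056  tool-shift after turn: down 42.1 y -2.8 z 0.1
```

View pics/w22.png

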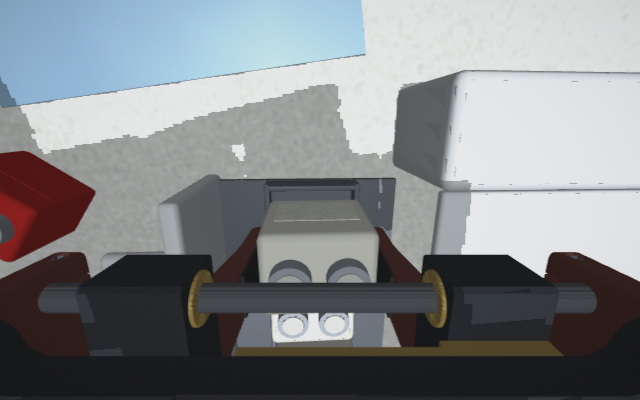

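Emit:
send_rows(
  rows=[
    [2, -2, 0, 0.005],
    [0, -1, 0, 0],
    [0, 0, 0, 0],
  ],
)

```text
t: 54.28
ee_pos: [575.2, 94.9, 81.3]
orientation: [0.062, 1.503, -0.111]
ft_force: [-0.3, -0.0, -2.8]
width: 61.1
```

Run:
```python
from h import *
go(573.6,95.2,39,-6.3)
```

```text
t 54.28 pos [575.2  94.9  81.3] yaw -6.30 tilt [ 0.0638 -0.0349 -0.9974] w 61.1 F [-0.3 -0.  -2.8]
  turn rad 0.0000  tool-shift after turn: down 42.3 y 0.2 z -1.6
```

Emit:
send_rows(
  rows=[
    [8, 0.4, -1.6, 0],
    [12, 0.5, -1.4, 0],
    [10, 0.4, -1.2, 0],
  ],
)

```text
t: 54.53
ee_pos: [575.5, 95.6, 52.0]
orientation: [0.064, 1.497, -0.11]
ft_force: [0.3, 0.8, -2.2]
width: 61.1
```

Run:
```python
from h import *
go(573.6,95.2,39,-6.3)
```

```text
t 54.53 pos [575.5  95.6  52. ] yaw -6.35 tilt [ 0.0702 -0.0338 -0.997 ] w 61.1 F [ 0.3  0.8 -2.2]
  turn rad -0.0009  tool-shift after turn: down 13.0 y -0.6 z -1.8
```

Emit:
send_rows(
  rows=[
    [3, 0, -1.5, 0],
    [4, 0, -0.8, 0],
    [1, 0, 0, 0],
  ],
)

```text
t: 54.78
ee_pos: [571.0, 95.3, 39.0]
orientation: [0.063, 1.503, -0.111]
ft_force: [0.0, 0.4, -1.9]
width: 60.8
```

Run:
```python
from h import *
go(573.6,95.2,38,-6.3)
```

```text
t 54.78 pos [571.   95.3  39. ] yaw -6.34 tilt [ 0.0641 -0.0348 -0.9973] w 60.8 F [ 0.   0.4 -1.9]
  turn rad -0.0007  tool-shift after turn: down 1.0 y 0.2 z 2.6
```

Emit:
send_rows(
  rows=[
    [1, 0, 1, 0],
    [0.5, 0, 0, 0],
  ],
)

```text
t: 54.95
ee_pos: [571.7, 95.3, 37.4]
orientation: [0.063, 1.504, -0.111]
ft_force: [-3.1, 1.1, 12.2]
width: 61.0
```

Emit:
send_rows(
  rows=[
    [0, 0, 0, 0],
    [0, 0, 0, 0],
    [0, 0, 0, 0],
    [0, 0, 0, 0],
    [0, 0, 0, 0],
  ],
  fingers=1,
)

```text
t: 55.37
ee_pos: [574.1, 95.7, 39.2]
orientation: [0.063, 1.5, -0.11]
ft_force: [-1.1, 0.0, -0.1]
width: 87.4
```

Emit:
send_rows(
  rows=[
    [-15, 0, 1, 0],
    [-30, 0, 1, 0],
    [-40, 0, 1, 0],
    [-40, 0, 0, 0],
    [-30, 10, -5, 0],
    [-20, 10, -15, 0],
    [0, 0, -15, 0],
    [0, 0, -5, 0],
    [0, 0, 0, 0],
  ],
)

```text
t: 56.12
ee_pos: [527.1, 126.5, 219.1]
orientation: [0.065, 1.5, -0.111]
ft_force: [0.1, -0.0, -0.2]
width: 87.9
```

Run:
```python
from h import *
go(572,95,39,-6.3);d=snap('wrist','w23.png');packs(d,74);snap('scene','sc23.png')
```

```text
t 56.12 pos [527.1 126.5 219.1] yaw -6.43 tilt [ 0.0675 -0.0329 -0.9972] w 87.9 F [ 0.1 -0.  -0.2]
  turn rad -0.0022  tool-shift after turn: down 180.1 y -26.4 z 48.1
pack px [348. 209.] c [571.1  95.6] size [45.2 59.9] long axis yaw -7.7 ztop 74.3 rgb [170. 173. 172.]
pack px [347. 253.] c [565.1  40.6] size [45.5 59.3] long axis yaw -6.0 ztop 74.3 rgb [186. 189. 190.]
pack px [345. 320.] c [554.9 -53.8] size [24.5 59.5] long axis yaw -8.9 ztop 74.3 rgb [182. 185. 187.]
```

View pics/w23.png

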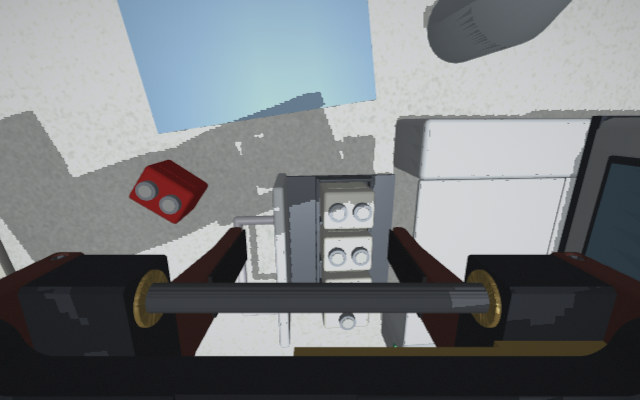

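All four new packs are seated (tops at z about 74.3). Next I'll move over the handle, remove the tilt and push the drawer shut.

Emit:
send_rows(
  rows=[
    [-10, -15, -20, 0],
    [0, -25, -30, 0],
    [0, -25, -25, 0],
    [0, -12, -8, 0],
    [0, 0, 0, 0],
    [28, 0, 1, 0],
    [38, 0, 1, 0],
    [-38, 0, -2, 0],
    [-28, 0, -1, 0],
    [0, 0, 0, 0],
  ],
  fingers=0.45,
)

```text
t: 57.05
ee_pos: [437.0, 55.9, 196.7]
orientation: [0.063, 1.548, -0.122]
ft_force: [0.6, -0.3, 0.1]
width: 39.4
```

Run:
```python
from h import *
go(438.5,42,58,-6.2);d=snap('wrist','w24.png')
W=pts(d);z=W[:,:,2]
for v in range(100,260,15):
    b=[u for u in range(200,400) if 70<z[v,u]<84 and 400<W[v,u,0]<470]
    if b: print(v,b[0],b[-1],W[v,b].mean(0).round(1))
```

```text
t 57.05 pos [437.   55.9 196.7] yaw -6.75 tilt [ 0.0182 -0.0392 -0.9991] w 39.4 F [ 0.6 -0.3  0.1]
  turn rad -0.0097  tool-shift after turn: down 138.7 y -13.7 z 3.0
145 312 342 [455.4 103.4  77.9]
160 311 320 [442.5  90.3  78.2]
175 311 320 [440.7  75.4  78.4]
190 311 320 [438.8  59.9  78.2]
205 312 320 [437.4  44.1  78.7]
220 312 320 [435.4  27.5  78.4]
235 312 320 [433.4  10.5  78.5]
250 312 320 [431.3  -7.2  78.1]
```

View pics/w24.png

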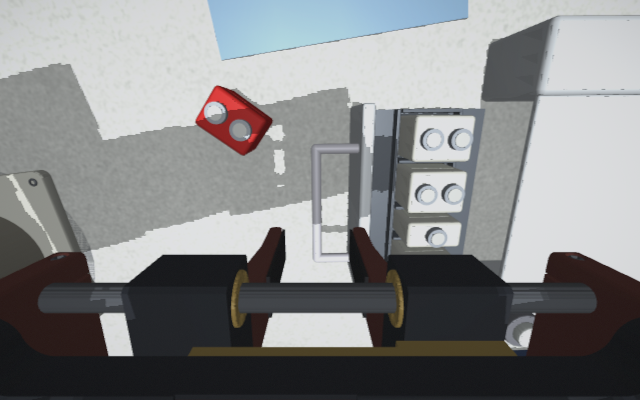

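View pics/sc23.png

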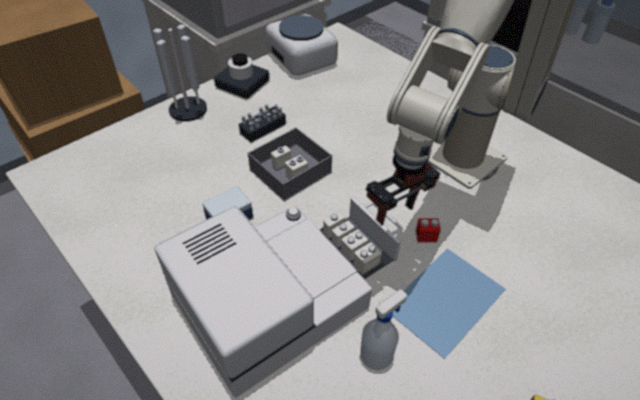

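The scene shows the pad empty, both used packs in the bin and four packs in the drawer. Now going down onto the bar.

Emit:
send_rows(
  rows=[
    [15, -4, 0, -0.008],
    [30, -3, -1, 0],
    [35, -2, -1, 0],
    [30, 0, -1, 0],
    [15, 0, 0, 0],
    [0, 0, 0, 0],
  ],
)

```text
t: 57.6
ee_pos: [447.3, 43.8, 69.5]
orientation: [0.06, 1.524, -0.112]
ft_force: [-0.2, -0.4, 0.1]
width: 39.5
```

Run:
```python
from h import *
go(437.2,42,57,-6.2)
```

```text
t 57.60 pos [447.3  43.8  69.5] yaw -6.31 tilt [ 0.0424 -0.0357 -0.9985] w 39.5 F [-0.2 -0.4  0.1]
  turn rad -0.0019  tool-shift after turn: down 12.5 y -2.9 z -9.8
```

Emit:
send_rows(
  rows=[
    [0, 0, -5, 0],
    [5, 0, -5, 0],
    [7, 0, 0, 0],
    [0, 0, 0, 0],
  ],
)

```text
t: 57.93
ee_pos: [439.9, 45.1, 58.5]
orientation: [0.062, 1.518, -0.112]
ft_force: [-0.4, -0.4, -0.2]
width: 39.1
```

Emit:
send_rows(
  rows=[
    [0, 0, 0, 0],
    [0, 0, 0, 0],
    [0, 0, 0, 0],
    [0, 0, 0, 0],
    [0, 0, 0, 0],
  ],
  fingers=0,
)

```text
t: 58.35
ee_pos: [440.6, 45.6, 60.5]
orientation: [0.062, 1.515, -0.111]
ft_force: [-3.6, 2.5, -4.3]
width: 9.8
```

Run:
```python
from h import *
go(437.2+145*.994,42-145*.107,57,-6.2)
```

```text
t 58.35 pos [440.6  45.6  60.5] yaw -6.33 tilt [ 0.0518 -0.0343 -0.9981] w 9.8 F [-3.6  2.5 -4.3]
  turn rad -0.0023  tool-shift after turn: down 3.5 y -3.8 z 142.0
```

Emit:
send_rows(
  rows=[
    [0.6, 0, 12, 0],
    [0.9, 0, 18, 0],
    [0.9, 0, 18, 0],
    [0.9, 0, 18, 0],
    [0.9, 0, 18, 0],
  ],
)

```text
t: 58.77
ee_pos: [515.1, 37.4, 60.4]
orientation: [0.063, 1.535, -0.112]
ft_force: [-6.5, 2.8, 8.0]
width: 9.1
```

Run:
```python
from h import *
go(437.2+145*.994,45-145*.107,60,-6.2)
```

```text
t 58.77 pos [515.1  37.4  60.4] yaw -6.38 tilt [ 0.0325 -0.0334 -0.9989] w 9.1 F [-6.5  2.8  8. ]
  turn rad -0.0032  tool-shift after turn: down 0.4 y -0.7 z 66.7
```

Emit:
send_rows(
  rows=[
    [0.5, 0, 15, 0],
    [0.5, 0, 15, 0],
    [0.4, 0, 15, 0],
    [0.2, 0, 10, 0],
    [0.2, 0, 8, 0],
  ],
)

```text
t: 59.18
ee_pos: [576.3, 30.7, 60.4]
orientation: [0.064, 1.546, -0.113]
ft_force: [-5.0, 1.6, 4.9]
width: 8.8
```

Run:
```python
from h import *
go(437.2+145*.994,45-145*.107,60,-6.2)
```

```text
t 59.18 pos [576.3  30.7  60.4] yaw -6.45 tilt [ 0.0208 -0.0324 -0.9993] w 8.8 F [-5.   1.6  4.9]
  turn rad -0.0043  tool-shift after turn: down 0.4 y -0.7 z 5.1
```

Emit:
send_rows(
  rows=[
    [0, 0, 4, 0],
    [0, 0, 4, 0],
    [0, 0, 4, 0],
  ],
)

```text
t: 59.43
ee_pos: [581.4, 30.2, 60.1]
orientation: [0.065, 1.563, -0.114]
ft_force: [-18.7, 5.0, 21.3]
width: 9.1
```

Run:
```python
from h import *
go(437.2+145*.994,45-145*.107,60,-6.2)
```

```text
t 59.43 pos [581.4  30.2  60.1] yaw -6.54 tilt [ 0.0036 -0.0315 -0.9995] w 9.1 F [-18.7   5.   21.3]
  turn rad -0.0059  tool-shift after turn: down 0.1 y -0.7 z 0.0
```

Emit:
send_rows(
  rows=[
    [0, 0, 4, 0],
  ],
)

```text
t: 59.52
ee_pos: [581.3, 30.2, 60.2]
orientation: [0.065, 1.572, -0.115]
ft_force: [-14.1, 4.7, 16.0]
width: 9.3
```

Emit:
send_rows(
  rows=[
    [0, 0, 1, 0],
    [0, 0, 0, 0],
    [0, 0, 0, 0],
    [0, 0, 0, 0],
  ],
  fingers=0.4,
)

```text
t: 59.85
ee_pos: [582.8, 30.0, 60.6]
orientation: [0.064, 1.57, -0.114]
ft_force: [-0.2, 0.5, -0.3]
width: 32.4
```

Emit:
send_rows(
  rows=[
    [-15, 0, 0, 0],
    [-30, 0, 0, 0],
    [-40, 0, 0, 0],
    [-40, 0, 0, 0],
    [-20, 0, 0, 0],
    [0, 0, 0, 0],
  ],
)

```text
t: 60.35
ee_pos: [584.1, 33.8, 209.2]
orientation: [0.064, 1.57, -0.115]
ft_force: [-0.3, -0.3, 0.7]
width: 34.9
```

Run:
```python
from h import *
go(651,-114,125,-6.2);d=snap('wrist','w25.png')
W=pts(d);z=W[:,:,2]
for v in range(100,240,15):
    b=[u for u in range(200,400) if 70<z[v,u]<84 and 550<W[v,u,0]<610]
    if b: print(v,b[0],b[-1],W[v,b].mean(0).round(1))
for n in ('scene','side'): snap(n,n+'25.png')
```

```text
t 60.35 pos [584.1  33.8 209.2] yaw -6.54 tilt [-0.0031 -0.0324 -0.9995] w 34.9 F [-0.3 -0.3  0.7]
  turn rad -0.0060  tool-shift after turn: down 84.2 y -139.7 z 82.4
145 309 336 [595.5  81.6  78.8]
160 310 318 [585.1  67.5  78.8]
175 310 318 [583.3  51.8  78.7]
190 310 318 [581.4  35.7  78.4]
205 310 318 [579.4  19.   78.3]
220 310 318 [577.    2.   78.6]
235 311 318 [575.9 -15.8  78.7]
```

View pics/w25.png

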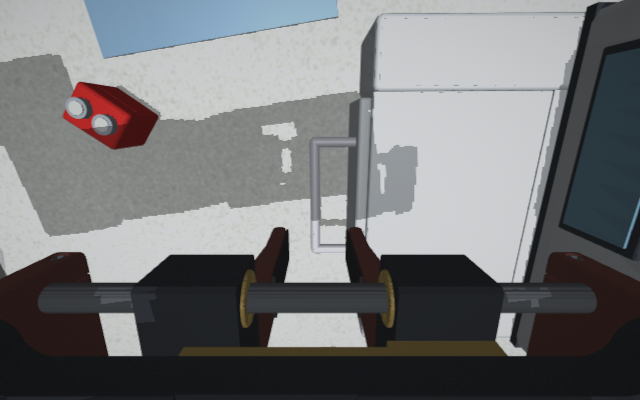

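View pics/scene25.png

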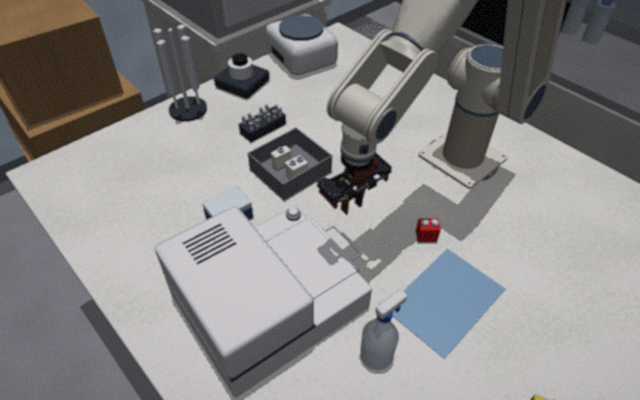

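The drawer is shut: the bar at y=25 reads x≈580, against 580.8 at the start. Now to locate the button.

Run:
```python
from h import *
for n in ('scene','side'):
    d=load(n);W=pts(d);z=W[:,:,2]
    m=(abs(z-117)<5)&(abs(W[:,:,0]-652)<40)&(abs(W[:,:,1]+114)<40)
    Q=W[m];print(n,len(Q),np.median(Q,0).round(1),Q.min(0).round(1),Q.max(0).round(1), cv2.minEnclosingCircle(Q[:,:2].astype(np.float32)))
    v,u=np.nonzero(m);print(u.mean(),v.mean(),ray(d,u.mean(),v.mean(),117))
```

```text
scene 55 [ 649.8 -117.2  116.4] [ 635.9 -130.6  112.3] [ 661.6 -105.4  121. ] ((648.2748413085938, -118.5081558227539), 13.656810760498047)
292.56363636363636 210.9090909090909 [ 650.03051929 -117.77137339  117.        ]
side 36 [ 646.5 -126.8  117.1] [ 635.3 -140.   112.3] [ 659.3 -111.   120.7] ((646.154541015625, -125.09423828125), 15.008797645568848)
349.52777777777777 194.16666666666666 [ 646.56915441 -124.787156    117.        ]
```

Emit:
send_rows(
  rows=[
    [0, -20, 8, 0],
    [0, -35, 12, 0],
    [0, -38, 12, 0],
    [0, -38, 10, 0],
    [0, -35, 10, 0],
    [0, -25, 5, 0],
    [0, -10, 0, 0],
    [0, 0, 0, 0],
  ],
  fingers=0,
)

```text
t: 61.17
ee_pos: [607.8, -178.9, 190.7]
orientation: [0.062, 1.605, -0.11]
ft_force: [-0.5, 0.2, 0.4]
width: 0.5
```

Run:
```python
from h import *
d=snap('wrist','w26.png');go(649,-120,125,-6.5)
W=pts(d);z=W[:,:,2]
m=(abs(z-117)<5)&(abs(W[:,:,0]-650)<40)&(abs(W[:,:,1]+118)<40)
k,l,s,ce=cv2.connectedComponentsWithStats(m.astype(np.uint8));print(s,ce)
i=1+np.argmax(s[1:,4]);Q=W[l==i];print(np.median(Q,0),Q.min(0),Q.max(0),cv2.minEnclosingCircle(Q[:,:2].astype(np.float32)))
```

```text
t 61.22 pos [ 607.5 -177.9  190.4] yaw -6.26 tilt [-0.0381 -0.0277 -0.9989] w 0.3 F [-0.4  0.3 -0.3]
  turn rad 0.0042  tool-shift after turn: down 65.4 y 62.2 z 34.7
[[     0      0    640    400 255203]
 [   345    118     32     32    797]] [[319.37374561 199.70576757]
 [359.9272271  133.61229611]]
[ 646.61862225 -119.87031689  117.42591005] [ 634.56805838 -132.35525372  112.3969227 ] [ 660.01717941 -107.71662579  119.70537742] ((647.1617431640625, -120.33775329589844), 12.940921783447266)
```

View pics/w26.png

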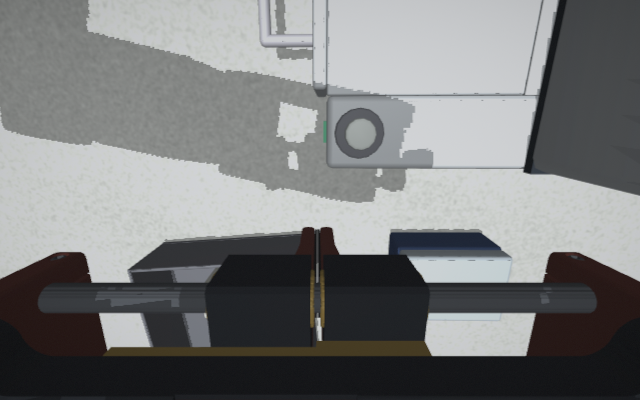

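Run:
```python
from h import *
d=load('wrist');W=pts(d)
for v in (60,100,130,160,185):
    for u in (525,540,560,600): print((v,u),W[v,u].round(0).tolist(),end=' ')
    print()
d=load('scene');W=pts(d);m=(W[:,:,2]>150)&(W[:,:,0]>650)&(W[:,:,1]<-40)&(W[:,:,1]>-200);print(np.nanmin(W[m],0),np.nanmax(W[m],0))
```

```text
(60, 525) [784.0, -78.0, 97.0] (60, 540) [797.0, -79.0, 95.0] (60, 560) [799.0, -83.0, 113.0] (60, 600) [798.0, -89.0, 147.0] 
(100, 525) [788.0, -109.0, 95.0] (100, 540) [798.0, -110.0, 98.0] (100, 560) [796.0, -111.0, 121.0] (100, 600) [796.0, -113.0, 154.0] 
(130, 525) [789.0, -133.0, 97.0] (130, 540) [794.0, -134.0, 107.0] (130, 560) [794.0, -133.0, 128.0] (130, 600) [794.0, -132.0, 160.0] 
(160, 525) [791.0, -159.0, 97.0] (160, 540) [790.0, -157.0, 116.0] (160, 560) [791.0, -154.0, 135.0] (160, 600) [791.0, -150.0, 166.0] 
(185, 525) [859.0, -211.0, 1.0] (185, 540) [877.0, -213.0, 1.0] (185, 560) [900.0, -216.0, 1.0] (185, 600) [798.0, -168.0, 162.0] 
[ 794.94150619 -188.67032377  150.1629505 ] [1030.85166198  -40.00581663  222.67585167]
```

Emit:
send_rows(
  rows=[
    [0, 12, 8, 0],
    [0, 20, 13, 0],
    [0, 17, 12, 0],
    [10, 8, 5, 0],
    [15, 2, 2, 0],
    [10, 0, 0, 0],
    [0, 0, 0, 0],
  ],
)

```text
t: 61.8
ee_pos: [653.0, -107.9, 145.2]
orientation: [0.059, 1.612, -0.1]
ft_force: [-0.8, 1.1, -0.0]
width: 0.8
```

Run:
```python
from h import *
go(647,-120,117,-6.3)
```

```text
t 61.80 pos [ 653.  -107.9  145.2] yaw -5.80 tilt [-0.0437 -0.0242 -0.9987] w 0.8 F [-0.8  1.1 -0. ]
  turn rad 0.0088  tool-shift after turn: down 28.2 y -12.7 z -4.6
```

Emit:
send_rows(
  rows=[
    [0, -5, -2, 0],
    [0, -5, -2, 0],
    [5, -1, 0, 0],
    [0, 0, 0, 0],
    [0, 0, 0, 0],
  ],
)

```text
t: 62.22
ee_pos: [645.7, -118.7, 140.1]
orientation: [0.058, 1.614, -0.1]
ft_force: [0.2, 0.4, 0.4]
width: 0.8
```

Run:
```python
from h import *
go(647,-120,117,-6.3)
```

```text
t 62.22 pos [ 645.7 -118.7  140.1] yaw -5.74 tilt [-0.0457 -0.0241 -0.9987] w 0.8 F [0.2 0.4 0.4]
  turn rad 0.0097  tool-shift after turn: down 23.1 y -1.2 z 1.4
```

Emit:
send_rows(
  rows=[
    [8, -0.5, 1, 0],
    [8, 0, 1, 0],
    [4, 0, 0, 0],
    [2, 0, 0, 0],
  ],
)

```text
t: 62.55
ee_pos: [647.5, -121.5, 117.7]
orientation: [0.059, 1.61, -0.102]
ft_force: [-0.4, 0.4, 2.3]
width: 0.4
```

Emit:
send_rows(
  rows=[
    [2, 0, 0, 0],
  ],
)

```text
t: 62.63
ee_pos: [647.6, -121.6, 115.2]
orientation: [0.06, 1.61, -0.102]
ft_force: [0.3, 0.5, 2.3]
width: 0.5
```

Emit:
send_rows(
  rows=[
    [3, 0, 0, 0],
  ],
)

```text
t: 62.72
ee_pos: [647.6, -121.6, 112.3]
orientation: [0.06, 1.61, -0.101]
ft_force: [-1.0, 0.2, 4.0]
width: 0.8
```

Emit:
send_rows(
  rows=[
    [3, 0, 0, 0],
  ],
)

```text
t: 62.8
ee_pos: [647.8, -121.6, 110.8]
orientation: [0.06, 1.61, -0.101]
ft_force: [-12.3, 3.0, 36.0]
width: 0.4
```

Emit:
send_rows(
  rows=[
    [1, 0, 0, 0],
  ],
)

```text
t: 62.88
ee_pos: [647.8, -121.5, 111.4]
orientation: [0.059, 1.61, -0.101]
ft_force: [-4.8, 0.3, 9.7]
width: 0.5
```

The button bottomed out. Retreating and doing the last checks.

Emit:
send_rows(
  rows=[
    [-5, 0, 0, 0],
    [-20, 0, 0, 0],
    [-40, 0, 0, 0],
    [-40, 0, 0, 0],
    [-20, 0, -20, 0],
    [0, 20, -30, 0],
    [0, 30, -20, 0],
    [0, 30, -5, 0],
    [0, 10, 0, 0],
    [0, 0, 0, 0],
  ],
)

```text
t: 63.72
ee_pos: [585.8, -19.6, 243.1]
orientation: [0.06, 1.607, -0.104]
ft_force: [1.0, -0.3, 0.6]
width: 0.5
```

Run:
```python
from h import *
go(581,25,200,-6.2);d=snap('wrist','w27.png');snap('side','side27.png')
W=pts(d);z=W[:,:,2]
for v in range(80,240,15):
    b=[u for u in range(200,400) if 70<z[v,u]<84 and 550<W[v,u,0]<610]
    if b: print(v,b[0],b[-1],W[v,b].mean(0).round(1))
```

```text
t 63.72 pos [585.8 -19.6 243.1] yaw -5.98 tilt [-0.0396 -0.0255 -0.9989] w 0.5 F [ 1.  -0.3  0.6]
  turn rad 0.0038  tool-shift after turn: down 43.1 y 43.8 z -9.6
95 309 335 [595.8  79.6  76.6]
110 309 317 [584.4  65.1  78.5]
125 309 317 [582.6  49.3  78.4]
140 310 317 [581.   33.   78.5]
155 310 317 [579.6  16.2  78.4]
170 310 317 [577.8  -1.   78.8]
185 310 317 [575.9 -18.8  79.1]
200 312 343 [590.5 -38.9  78.5]
```

View pics/w27.png

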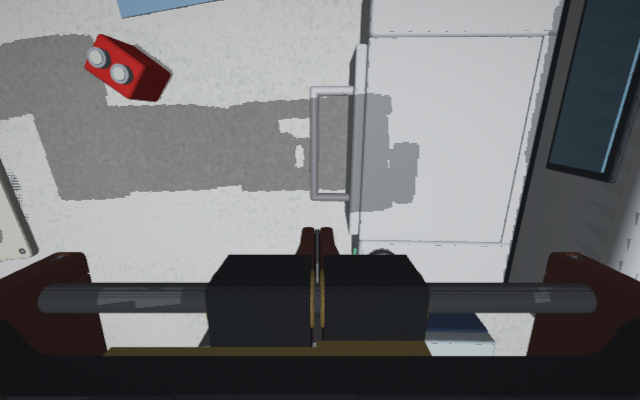

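View pics/side27.png

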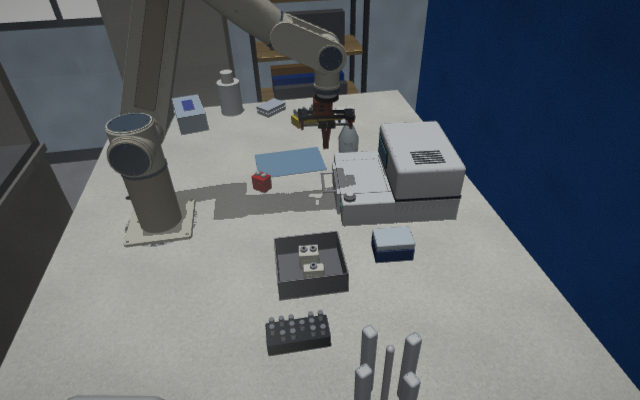

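The drawer is still home (bar at x≈580.3 for y=25), both used packs are in the bin, the pad is empty and nothing else was disturbed.

```bash
python3 -c "
from workcell import ctrl
print(ctrl.close_job())"
```

```text
the job is handed in; nothing more can be done
None
```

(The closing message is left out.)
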